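# Put the eyelet press kit away

### The arm

A 6-joint arm with a two-finger parallel gripper is mounted at the origin on a cart in front of the work surface, level with it; the furniture and walls round the work are solid. World frame = base frame: x ahead of the robot, y to its left, z up, the work surface at z = 0. Lengths are in m, angles in rad, forces in N, time in s.
With the tool pointing down it reaches from about 0.4 to 0.825 m from the base axis. Payload 7 kg.
Tool frame: the origin (TCP) lies at the very end of the fingers, on their centre line; the grasp point (between the pads) lies 19 mm behind it (grip_depth is the distance from the TCP to the grasp point, in m); z points along the fingers, y is the direction in which the jaws open and shut (so a half turn about z gives the same grasp; the last joint's range is limited). The gripper opens to 88 mm and grips with 3 to 60 N. Pads are 19 mm wide; open, the fingers measure 130 mm over their backs; the gripper's body (78 mm by 193 mm) begins 47 mm behind the grasp point.
Start: joints at [-0.835, 0.359, 0.012, 0, -1.224, -0.288], TCP at [0.292, -0.608, 0.227] pointing down, gripper open.
Joint ranges: [-3.07, 3.07], [-1.43, 2.12], [-1.02, 1.25], [-3.03, 1.67], [-3.05, -0], [-3.03, 3.03]. Speed limits (rad/s): [2.39, 2.39, 3.01, 3.14, 3.14, 3.14].

### API

Orientations are given as [roll, pitch, yaw] about the fixed x, y, z axes, in that order (R = Rz(yaw) Ry(pitch) Rx(roll)).
In Python, from station import get_state, grab_frame, get_calibration, job_done, grip_depth gives the robot as it stands. The module is installed in compiled form; this text tells all that it offers.
- The arm moves only by the shell command python3 -m crank 'ROWS' [FORCE]. ROWS is JSON, a list of rows, each an object with "turn": the turn, a rotation vector about the tool's x, y, z each as a share of 2 pi rad, from -1 to 1, a list of three; "slide": the shift along the tool's x, y, z each as a share of 0.5 m, from -1 to 1, a list of three; "fingers": the opening, from -1 (shut) to 1 (fully open). A call has 1 to 5 rows; each row is the pose to reach, as a shift and turn from the pose commanded when the call began, along the tool's axes at that moment, turning the shorter way round; what a row does not reach only later rows make up. A row lasts 1/12 s, in which the tool goes at most 41.7 mm and 7.16 degrees, less where a joint would pass 70% of its speed; a pose out of reach is approached as far as the arm can. A call with a number of a shift or a turn outside -1 to 1 is refused whole. A call with a gripper value outside its range is refused whole. The fingers move at their own pace and stop on an object; FORCE is the grip in N (left out, the last holds). Time passes only in rows, so rows that repeat a pose let the fingers close. It gives the time, the measured TCP pose, the force and the opening at its end, in the units of the state.
- get_state(): the state, without advancing time (a new reading comes with each control period).
- grab_frame(name): name is "scene" or "top" or "wrist"; returns the picture (480x640x3 uint8, red, green, blue); there is no depth.
- get_calibration(name): a dict with "K" (3x3 intrinsics, pixels), "pose" (4x4, takes a point from camera to world coordinates). Camera axes: x right, y up, looking along -z (the intrinsics and any distortion apply to the point x, -y, -z); pixel columns grow to the right and rows downward; lengths in m; the calibration is good to about 2 mm. A picture is of the moment at which its call begins: read the wrist's pose just before it. get_calibration takes no time and is no camera call; for the wrist camera it gives the pose at the moment of the call.
- job_done(): hands the job in, once; it reports no verdict.
The state is a dict: "t": time; "q": joint angles; "qd": joint speeds; "joint_efforts": joint torques, N m; "eef_pos": TCP position; "ee_rot": TCP orientation; "force": force on the tool from outside, world axes, zero at the start; "moment": the same for the moment, N m; "width": finger opening in m.
Only numpy, scipy, OpenCV 4.12 (cv2) and the standard library are available. Lean on these libraries where they do the work, as an engineer would, in place of code of your own. Each camera call takes 0.05 s, during which the arm holds its last target.

### The job

The eyeletting job is finished: put the kit away. Press the wide die and the narrow punch, shank down, each into the sprung socket of its own bore until it clicks fully home, lay the two markers in the two notches of the pen rest, one to a notch, and set the flat tin down level inside the corner brackets of its bay. Leave everything in place and let go.

Things in the scene. Friction and masses are not known exactly. Their poses are not given: they have to be found in the camera images.
- die_center (a point): the wide eyelet die; plain steel, standing on its shank. From the bottom: grooved shank 32 mm diameter, 26 mm long; knurled round head 40 mm diameter from 26 to 42 mm up (grip here); a low ring 26 mm diameter and 4 mm high; 46 mm tall in all. The point is on its axis 23 mm above the bottom, z up. Loose, about 250 g.
- punch_center (a point): the narrow eyelet punch; plain steel, standing on its shank. From the bottom: grooved shank 22 mm diameter, 26 mm long; knurled round head 28 mm diameter from 26 to 42 mm up (grip here); a nose 14 mm diameter and 14 mm high; 56 mm tall in all. The point is on its axis 28 mm above the bottom, z up. Loose, about 150 g.
- marker_a_center (a point): felt marker with a cap, lying on its side: 132 mm long, 16 mm wide, about 15 mm thick. The point is its centre, 8 mm above what it lies on; its y axis runs along it (cap at -y). Loose, 18 g. White barrel, black cap. The two markers are alike for this job.
- marker_b_center (a point): felt marker with a cap, lying on its side: 132 mm long, 16 mm wide, about 15 mm thick. The point is its centre, 8 mm above what it lies on; its y axis runs along it (cap at -y). Loose, 18 g. Grey barrel, blue cap. The two markers are alike for this job.
- tin_center (a point): flat closed tin box lying on its bottom, 62 mm (its x) by 95 mm (its y), 22 mm high, lid shut and fixed. The point is its centre, 11 mm above what it stands on; z up. Loose, 90 g; grip it across the 62 mm.
- socket_wide: fixed sprung socket for the die: round pale aluminium cup, 62 mm wide, rim 30 mm above the desk, on a 70 mm square foot. Bore 36 mm, floor 6 mm above the desk; funnel mouth 48 mm wide, 8 mm deep. Three sprung balls stop a shank 8 to 10 mm above the floor: push down (8 to 14 N, at most 24) until it snaps to the floor; the head is then 2 mm above the rim. Origin on the axis at desk level.
- socket_narrow: fixed sprung socket for the punch: round pale aluminium cup, 62 mm wide, rim 30 mm above the desk, on a 70 mm square foot. Bore 26 mm, floor 6 mm above the desk; funnel mouth 38 mm wide, 8 mm deep. Three sprung balls stop a shank 8 to 10 mm above the floor: push down (8 to 14 N, at most 24) until it snaps to the floor; the head is then 2 mm above the rim. Origin on the axis at desk level.
- pen_rest: fixed black pen rest: plate 118 mm (x) by 104 mm (y), 4 mm thick; two rails at y = +-40 mm, tops 28 mm above the desk, each with notches at x = +-28 mm: bottom 14 mm above the desk, 19 mm wide, flared to 38 mm at the top. A marker lies along y across both rails, centre 22 mm up; between the rails (70 mm) fingers fit; opened wide they strike the other marker. Origin: middle, desk level.
- tin_bay: fixed flat aluminium bay for the tin: plate 92 mm (x) by 125 mm (y), 4 mm thick, with four L-shaped corner brackets up to 17 mm above the desk; clear inside 78 mm (x) by 111 mm (y). The tin's 95 mm side goes along y, either way round, its centre then 15 mm above the desk. 67 mm of each long side is open for fingers. Origin: middle, at desk level.
Things that resemble listed ones, but are neither listed nor needed, are in the scene too. What is shaped like the part that bears die_center but red is not meant.

How it is judged:
By the outcome, as a careful person would: the job done as asked, in the order asked, and still so for the second after the job is handed in, with the robot touching nothing.
It also fails if it takes over 138 s, if anything falls off the work surface, if the arm or the gripper's body presses on something with over 40 N, if the wrist force passes 120 N, or if a joint passes its speed limit or range.

## Working session

There is one attempt and no reset: what is moved stays moved. The work goes in short steps, Python scripts to look and compute and a shell command to move; the robot and the scene stay as the last step left them, time stands still between calls to the robot, and variables do not carry over. Pictures are saved under pics/ and viewed, and the job is handed in when it is done.

```bash
mkdir -p pics; cat > h.py <<'E'
import numpy as np, cv2
from station import *
def save(name,fn):
    im=grab_frame(name); cv2.imwrite('pics/'+fn,im[:,:,::-1]); return im
E
python3 - <<'E'
from h import *
s=get_state(); print(s)
print(grip_depth if not callable(grip_depth) else grip_depth())
for n in ['scene','top','wrist']:
    save(n,n+'0.png'); c=get_calibration(n); print(n,{k:np.round(np.array(v),4).tolist() for k,v in c.items()})
E
```

```text
{'t': 0.0, 'q': array([-8.34859019e-01,  3.59375662e-01,  1.10343595e-02, -3.29377861e-04,
       -1.22411125e+00, -2.88135393e-01]), 'qd': array([ 0.00078616, -0.00147172, -0.00031292, -0.00142822,  0.00181788,
       -0.00120915]), 'joint_efforts': array([-1.31945813e-03, -5.82716024e+01,  2.93043441e+01,  6.99675992e+00,
        6.81476711e-03, -1.40722004e-04]), 'eef_pos': array([ 0.29203255, -0.60799759,  0.22562304]), 'ee_rot': array([ 3.13991671e+00, -1.73813841e-04, -2.69390277e+00]), 'force': array([ 0.0044578 ,  0.08420932, -0.46209447]), 'moment': array([-0.01406466,  0.08585745, -0.04112778]), 'width': 0.08756297909233621}
0.0188
scene {'K': [[479.688, 0.0, 320.3481], [0.0, 479.688, 239.517], [0.0, 0.0, 1.0]], 'pose': [[-0.5804, 0.3397, -0.7401, -0.2421], [-0.8143, -0.2435, 0.5269, 0.4956], [-0.0012, 0.9085, 0.4179, 0.4873], [0.0, 0.0, 0.0, 1.0]]}
top {'K': [[534.1168, 0.0, 328.2697], [0.0, 534.1168, 232.9358], [0.0, 0.0, 1.0]], 'pose': [[-0.0036, 0.9989, -0.0461, 0.4379], [-0.9999, -0.0031, 0.0112, -0.0244], [0.0111, 0.0461, 0.9989, 1.1696], [0.0, 0.0, 0.0, 1.0]]}
wrist {'K': [[330.9936, 0.0, 316.6696], [0.0, 330.9936, 238.8214], [0.0, 0.0, 1.0]], 'pose': [[-0.432, -0.8643, -0.2575, 0.2224], [0.9019, -0.4137, -0.1245, -0.6432], [0.0011, -0.286, 0.9582, 0.3842], [0.0, 0.0, 0.0, 1.0]]}
```

View pics/scene0.png

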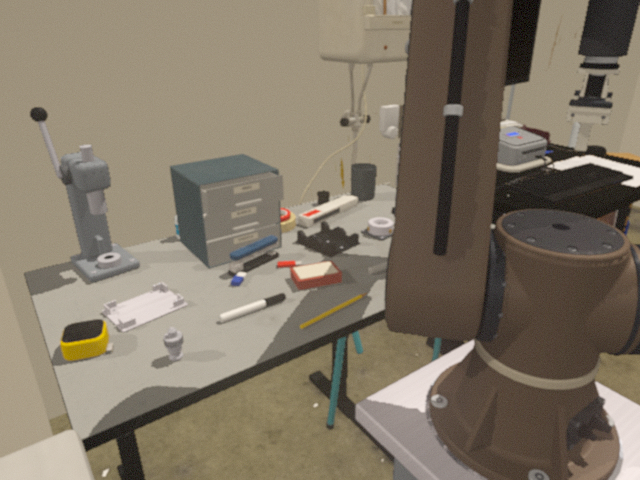

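View pics/top0.png

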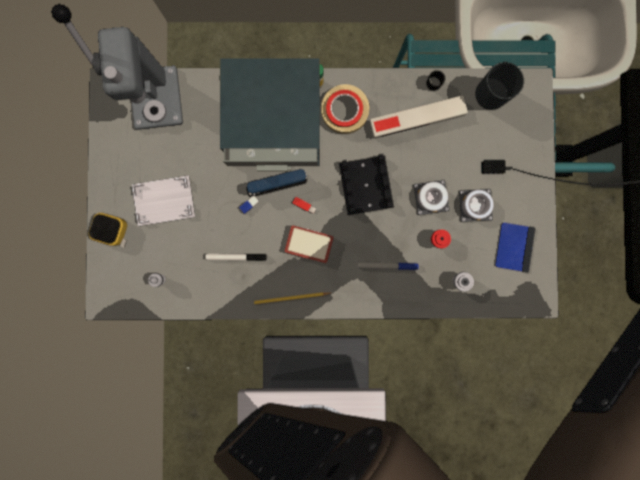

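View pics/wrist0.png

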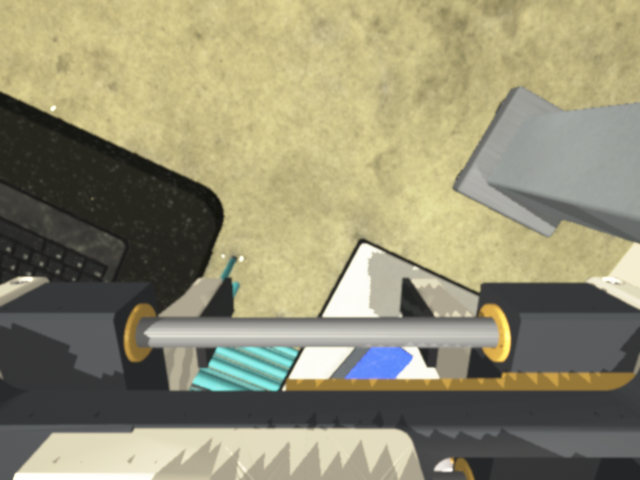

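The top view shows two sockets at (432,197) and (478,205), the pen rest at (367,184) and the tin bay at (163,200). The punch may be at (154,280). The die may be at (464,282), with a red lookalike at (441,240). The markers are at (235,257) and (388,266). The tin could be (309,244) or (515,247). I'll enlarge these.

```bash
python3 - <<'E'
import cv2,numpy as np
im=cv2.imread('pics/top0.png')
def crop(x0,y0,w,h,s,fn):cv2.imwrite('pics/'+fn,cv2.resize(im[y0:y0+h,x0:x0+w],None,fx=s,fy=s,interpolation=cv2.INTER_CUBIC))
crop(400,160,160,120,5,'c1.png'); crop(400,220,160,90,5,'c1b.png')
crop(120,165,160,130,4.6,'c2.png')
crop(270,140,160,140,4.2,'c3.png')
s=cv2.imread('pics/scene0.png')
cv2.imwrite('pics/c4.png',cv2.resize(s[200:370,40:400],None,fx=2.2,fy=2.2,interpolation=cv2.INTER_CUBIC))
E
```

```text
(no output)
```

View pics/c1.png

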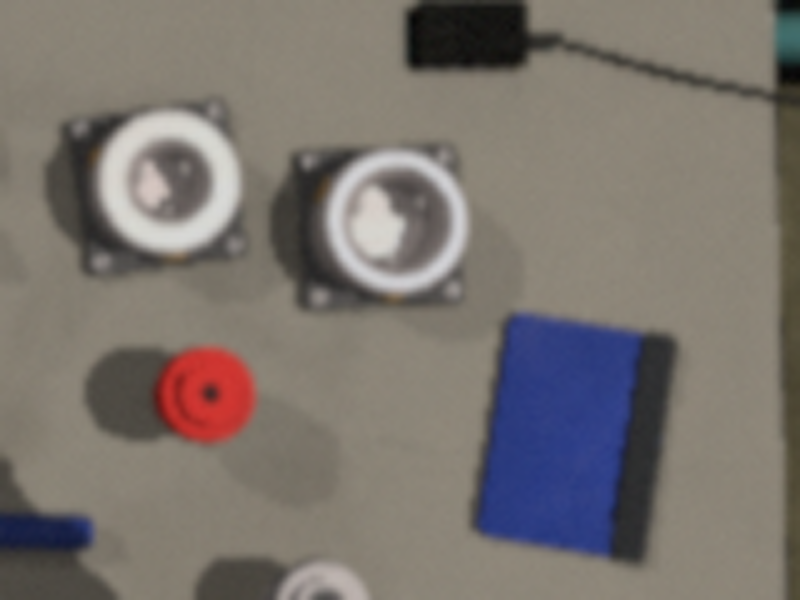

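View pics/c1b.png

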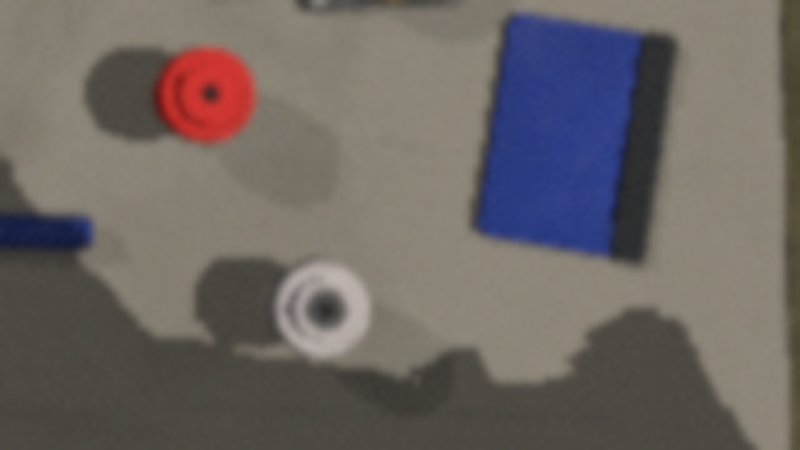

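View pics/c2.png

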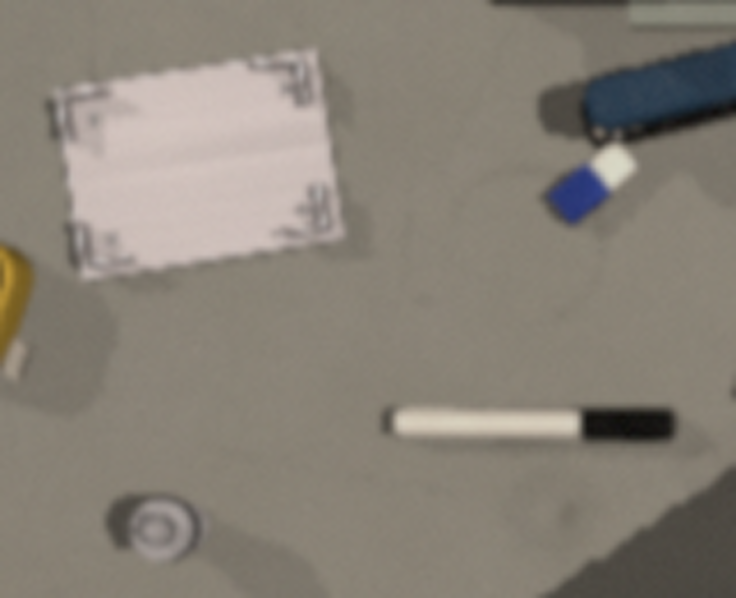

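View pics/c3.png

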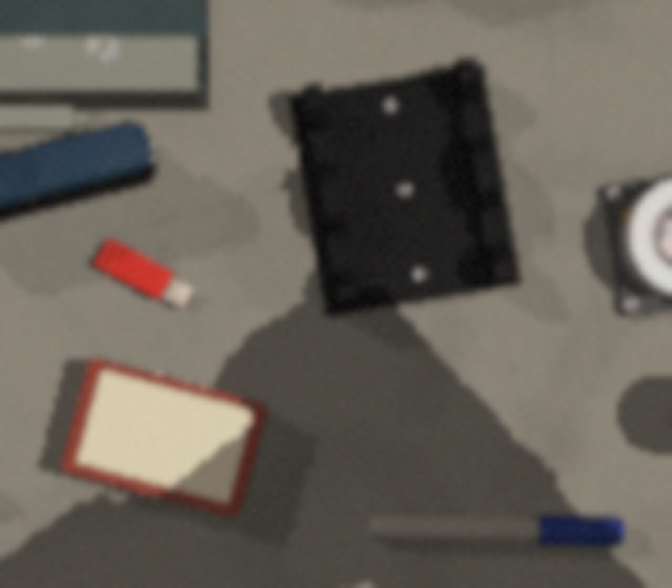

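View pics/c4.png

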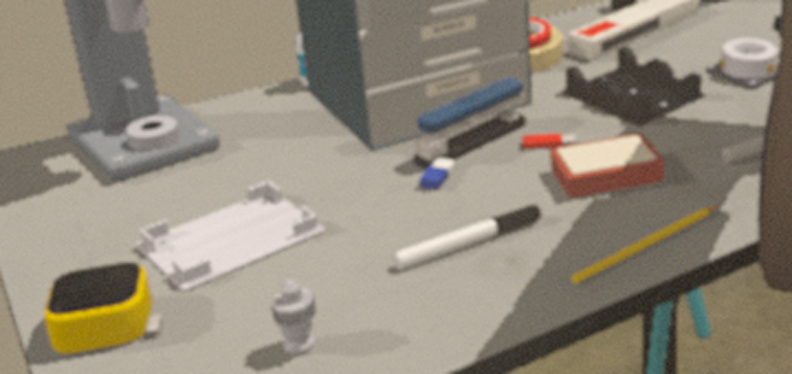

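```bash
cat >> h.py <<'E'
from scipy.spatial.transform import Rotation as Rn
from scipy.optimize import least_squares
def ray(cal,px):
    K=np.array(cal['K']);P=np.array(cal['pose'])
    d=np.array([(px[0]-K[0,2])/K[0,0],-(px[1]-K[1,2])/K[1,1],-1.]); d=P[:3,:3]@d
    return P[:3,3],d/np.linalg.norm(d)
def onz(cal,px,z):
    o,d=ray(cal,px); return o+d*(z-o[2])/d[2]
def tri(obs):
    A=np.zeros((3,3));b=np.zeros(3)
    for c,p in obs:
        o,d=ray(c,p);M=np.eye(3)-np.outer(d,d);A+=M;b+=M@o
    return np.linalg.solve(A,b)
def proj(cal,X):
    P=np.linalg.inv(np.array(cal['pose']))@np.append(X,1);K=np.array(cal['K'])
    return np.array([K[0,0]*P[0]/-P[2]+K[0,2],K[1,1]*-P[1]/-P[2]+K[1,2]])
def to_rows(pos,yaw=None,cur=None):
    """goal TCP pos, yaw(jaw dir angle of tool y, deg) -> slide, turn shares from current pose (tool down)"""
    s=get_state(); R=Rn.from_euler('xyz',s['ee_rot']); 
    sl=R.inv().apply(np.array(pos)-s['eef_pos'])/0.5
    out=[np.round(sl,4).tolist()]
    if yaw is not None:
        best=None
        for k in range(-2,3):
            Rt=Rn.from_euler('xyz',[np.pi,0,np.radians(yaw-90+180*k)])  # tool y dir
            # tool y for roll=pi: Rz*(0,-1,0) -> angle yaw-90 ; either sign ok
            v=(R.inv()*Rt).as_rotvec()
            if best is None or np.linalg.norm(v)<np.linalg.norm(best): best=v
        out.append(np.round(best/2/np.pi,4).tolist()); out.append(('deg',np.round(np.degrees(best),1).tolist()))
    return out
E
python3 - <<'E'
from h import *
c=get_calibration('top');s=get_calibration('scene')
def t(px,z,n): print(n,np.round(onz(c,px,z),4))
t((464.5,281.6),.046,'die');t((155,279.8),.049,'punch')
t((433.5,196),.03,'sn');t((479.3,204.2),.03,'sw')
o=lambda a,x0,y0,f:(np.array(a)+.5)/f-.5+np.array([x0,y0])
bc=[onz(c,o(p,120,165,4.6),.004) for p in [(52,92),(318,48),(345,237),(80,280)]]
print('bay',np.mean(bc,0),'ydir',bc[0]-bc[1],bc[3]-bc[2],'size',np.linalg.norm(bc[0]-bc[1]),np.linalg.norm(bc[0]-bc[3]))
tc=[onz(c,o(p,270,140,4.2),.022) for p in [(92,360),(265,405),(240,516),(63,470)]]
print('tin',np.mean(tc,0),'ydir',tc[0]-tc[1],tc[3]-tc[2],'size',np.linalg.norm(tc[0]-tc[1]),np.linalg.norm(tc[0]-tc[3]))
for n,a,b in [('mA',o((388,421),120,165,4.6),o((674,424),120,165,4.6)),('mB',o((370,526),270,140,4.2),o((624,531),270,140,4.2))]:
    A=onz(c,a,.008);B=onz(c,b,.008);print(n,(A+B)/2,A-B,np.linalg.norm(A-B))
print('screws',[np.round(onz(c,o(p,270,140,4.2),.004),4).tolist() for p in [(391,104),(405,189),(420,273)]])
# scene triangulation punch nose / tin top corner
sc=get_calibration('scene')
cs=lambda p:(np.array(p)+.5)/2.2-.5+np.array([40,200])
print('punch tri',tri([(c,(154.5,280)),(sc,cs((290,286)))]))
print('tin corner near', tri([(c,o((63,470),270,140,4.2)),(sc,cs((565,168)))]))
E
```

```text
die [ 0.3863 -0.3232  0.046 ]
punch [0.3929 0.3246 0.049 ]
sn [ 0.5691 -0.2635  0.03  ]
sw [ 0.5512 -0.3619  0.03  ]
bay [0.5641295  0.32346594 0.004     ] ydir [-0.02079023  0.12581328  0.        ] [-0.02006402  0.12494519  0.        ] size 0.1275194711341822 0.09064552999367723
tin [0.46749555 0.00437105 0.022     ] ydir [0.02334291 0.08851574 0.        ] [0.02380057 0.09034592 0.        ] size 0.09154194469024643 0.05817203815238934
mA [0.44099998 0.16486891 0.008     ] [0.00189519 0.13459098 0.        ] 0.13460432552772575
mB [ 0.42027337 -0.16700074  0.008     ] [3.07950528e-03 1.31616781e-01 2.22044605e-16] 0.1316528025826206
screws [[0.6423, -0.1138, 0.004], [0.5976, -0.1208, 0.004], [0.5535, -0.1284, 0.004]]
punch tri [0.39276566 0.32560549 0.05073809]
tin corner near [0.4518215  0.05696025 0.03176338]
```

```bash
python3 -c "
from h import *
print(to_rows([.53,-.33,.226]),to_rows([.53,-.33,.226],90))"
```

```text
[[-0.6697, 0.2954, -0.0001]] [[-0.6697, 0.2954, -0.0001], [0.0002, -0.0001, 0.0713], ('deg', [0.1, -0.0, 25.7])]
```

```bash
R='' ; python3 -m crank '[{"turn":[0,0,0],"slide":[-0.67,0.295,0],"fingers":1},{"turn":[0,0,0],"slide":[-0.67,0.295,0],"fingers":1},{"turn":[0,0,0],"slide":[-0.67,0.295,0],"fingers":1},{"turn":[0,0,0],"slide":[-0.67,0.295,0],"fingers":1},{"turn":[0,0,0],"slide":[-0.67,0.295,0],"fingers":1}]' 25
python3 -c "
from h import *
print(to_rows([.53,-.33,.226]),get_state()['eef_pos'])"
```

```text
t: 0.57
eef_pos: [0.4285, -0.4486, 0.2264]
ee_rot: [3.141, -0.0, -2.694]
force: [1.5, -1.1, 0.4]
width: 0.0878
[[-0.2856, 0.126, 0.0008]] [ 0.42850661 -0.44857341  0.22639906]
```

```bash
python3 -m crank '[{"turn":[0,0,0],"slide":[-0.285,0.126,0],"fingers":1},{"turn":[0,0,0],"slide":[-0.285,0.126,0],"fingers":1},{"turn":[0,0,0],"slide":[-0.285,0.126,0],"fingers":1},{"turn":[0,0,0],"slide":[-0.285,0.126,0],"fingers":1},{"turn":[0,0,0],"slide":[-0.285,0.126,0],"fingers":1}]'
python3 - <<'E'
from h import *
import json
c=get_calibration('wrist'); json.dump({k:np.array(v).tolist() for k,v in c.items()},open('w1.json','w'))
im=save('wrist','w1.png')
print(np.round(get_state()['q'],2))
for n,X in dict(sn=[.5691,-.2635,.03],sw=[.5512,-.3619,.03],die=[.3863,-.3232,.046]).items(): print(n,proj(c,X))
E
```

```text
t: 0.98
eef_pos: [0.5322, -0.3277, 0.2261]
ee_rot: [3.141, 0.001, -2.69]
force: [0.1, -0.5, -0.1]
width: 0.0872
[-0.24  0.28 -0.11 -0.   -1.19 -0.88]
sn [354.18857415 266.59722765]
sw [282.21696465 216.29317564]
die [390.42528118  82.58508332]
```

View pics/w1.png

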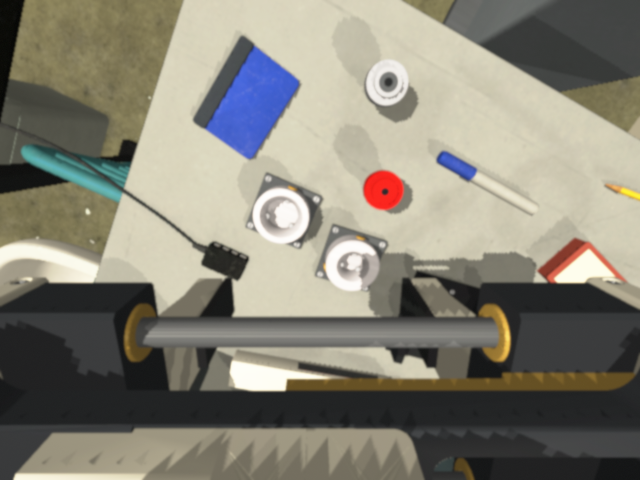

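The wrist view shows the wide socket at about (282,214), the narrow one at (351,263), the steel die at (388,83), the red lookalike at (383,190) and marker b at (487,183). I'll enlarge for precise pixels.

```bash
python3 - <<'E'
import cv2
im=cv2.imread('pics/w1.png')
a=cv2.resize(im[165:300,235:400],None,fx=4.5,fy=4.5,interpolation=cv2.INTER_CUBIC)
cv2.imwrite('pics/w1a.png',a)
b=cv2.resize(im[50:115,350:430],None,fx=8,fy=8,interpolation=cv2.INTER_CUBIC)
cv2.imwrite('pics/w1b.png',b)
E
```

```text
(no output)
```

View pics/w1a.png

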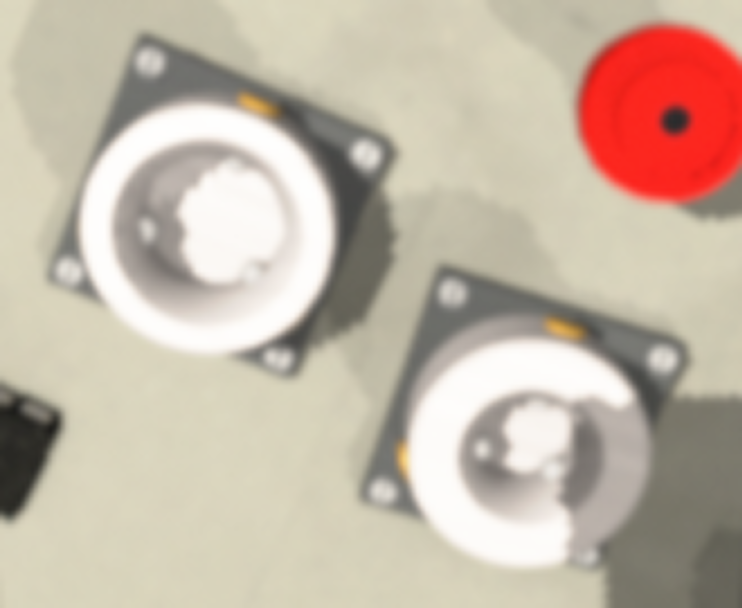

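View pics/w1b.png

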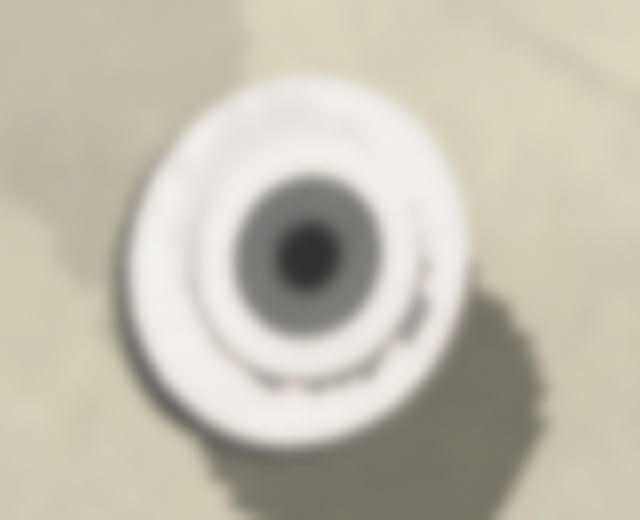

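```bash
python3 - <<'E'
from h import *
import json
w=json.load(open('w1.json'));c=get_calibration('top')
print('die',onz(w,(387.4,82.4),.042),tri([(w,(388,82)),(c,(464.5,281.6))]))
print('sw',onz(w,(281,215.1),.03),tri([(w,(281,215.1)),(c,(479.3,204.2))]))
print('sn',onz(w,(353,265.1),.03),tri([(w,(353,265.1)),(c,(433.5,196))]))
# marker b: ends
for p in [(438,157),(536,210)]: print(onz(w,p,.008))
print(to_rows([.386,-.323,.11]))
E
```

```text
die [ 0.38650754 -0.32538471  0.042     ] [ 0.38586194 -0.32477813  0.04052283]
sw [ 0.55056102 -0.36364481  0.03      ] [ 0.55186273 -0.36361058  0.02438549]
sn [ 0.56806726 -0.2655786   0.03      ] [ 0.56952054 -0.26439601  0.02555388]
[ 0.42043306 -0.23428041  0.008     ]
[ 0.42191239 -0.10060283  0.008     ]
[[0.2548, 0.1375, 0.2324]]
```

```bash
python3 -m crank '[{"turn":[0,0,0],"slide":[0.255,0.134,0.2],"fingers":1},{"turn":[0,0,0],"slide":[0.255,0.134,0.23],"fingers":1},{"turn":[0,0,0],"slide":[0.255,0.134,0.23],"fingers":1},{"turn":[0,0,0],"slide":[0.255,0.134,0.23],"fingers":1},{"turn":[0,0,0],"slide":[0.255,0.134,0.23],"fingers":1}]'
python3 - <<'E'
from h import *
c=get_calibration('wrist')
im=save('wrist','w2.png')
cv2.imwrite('pics/w2a.png',cv2.resize(im[150:330,200:440,::-1],None,fx=3.2,fy=3.2,interpolation=cv2.INTER_CUBIC))
print(proj(c,[.3862,-.3245,.046]),proj(c,[.3862,-.3245,.042]), to_rows([.3862,-.3245,.027]))
E
```

```text
t: 1.45
eef_pos: [0.3785, -0.3253, 0.1083]
ee_rot: [3.137, -0.003, -2.697]
force: [-1.1, 0.3, -0.5]
width: 0.0877
[314.59780124 265.10650772] [314.60431678 263.12159802] [[-0.0175, -0.0079, 0.1608]]
```

View pics/w2a.png

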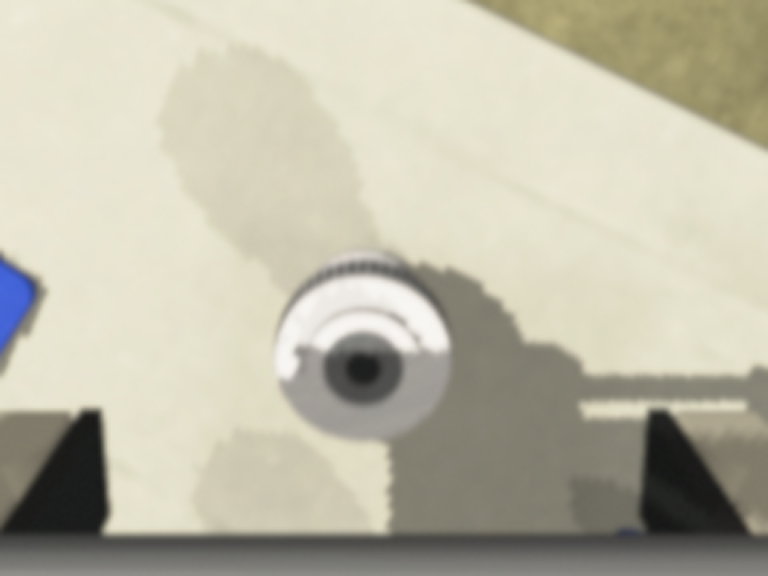

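```bash
python3 -m crank '[{"turn":[0,0,0],"slide":[-0.014,-0.008,0.05],"fingers":1},{"turn":[0,0,0],"slide":[-0.014,-0.008,0.1],"fingers":1},{"turn":[0,0,0],"slide":[-0.014,-0.008,0.13],"fingers":1},{"turn":[0,0,0],"slide":[-0.014,-0.008,0.13],"fingers":1},{"turn":[0,0,0],"slide":[-0.014,-0.008,0.13],"fingers":1}]'
python3 -c "
from h import *
print(to_rows([.3862,-.3245,.0275]),Rn.from_euler('xyz',get_state()['ee_rot']).as_matrix()[:,2])"
```

```text
t: 1.92
eef_pos: [0.3923, -0.3275, 0.0463]
ee_rot: [3.14, -0.002, -2.694]
force: [0.6, -0.4, 1.0]
width: 0.0874
[[0.0084, 0.0107, 0.0376]] [-1.89556621e-03  3.80977681e-04 -9.99998131e-01]
```

```bash
python3 -m crank '[{"turn":[0,0,0],"slide":[0.0084,0.0107,0.037],"fingers":1},{"turn":[0,0,0],"slide":[0.0084,0.0107,0.037],"fingers":1},{"turn":[0,0,0],"slide":[0.0084,0.0107,0.037],"fingers":1}]'
python3 -c "
from h import *
print(to_rows([.3862,-.3245,.0275]))"
```

```text
t: 2.17
eef_pos: [0.3868, -0.3243, 0.0288]
ee_rot: [3.142, -0.0, -2.694]
force: [-0.2, -0.3, 0.6]
width: 0.0877
[[0.0013, 0.0002, 0.0027]]
```

```bash
python3 -m crank '[{"turn":[0,0,0],"slide":[0.001,0,0.002],"fingers":0},{"turn":[0,0,0],"slide":[0.001,0,0.002],"fingers":-0.3},{"turn":[0,0,0],"slide":[0.001,0,0.002],"fingers":-0.3},{"turn":[0,0,0],"slide":[0.001,0,0.002],"fingers":-0.3},{"turn":[0,0,0],"slide":[0.001,0,0.002],"fingers":-0.3}]' 40
python3 -m crank '[{"turn":[0,0,0],"slide":[0,0,0],"fingers":-1},{"turn":[0,0,0],"slide":[0,0,0],"fingers":-1},{"turn":[0,0,0],"slide":[0,0,-0.01],"fingers":-1},{"turn":[0,0,0],"slide":[0,0,-0.02],"fingers":-1},{"turn":[0,0,0],"slide":[0,0,-0.03],"fingers":-1}]' 40
python3 - <<'E'
from h import *
im=save('wrist','w3.png')
cv2.imwrite('pics/w3a.png',cv2.resize(im[150:330,200:440,::-1],None,fx=3.2,fy=3.2,interpolation=cv2.INTER_CUBIC))
E
```

```text
t: 2.58
eef_pos: [0.3868, -0.3244, 0.0275]
ee_rot: [-3.141, 0.0, -2.694]
force: [0.0, -0.5, -0.8]
width: 0.0599
t: 3.0
eef_pos: [0.3862, -0.3242, 0.0424]
ee_rot: [3.141, -0.0, -2.694]
force: [0.3, 0.8, -2.1]
width: 0.0384
```

View pics/w3a.png

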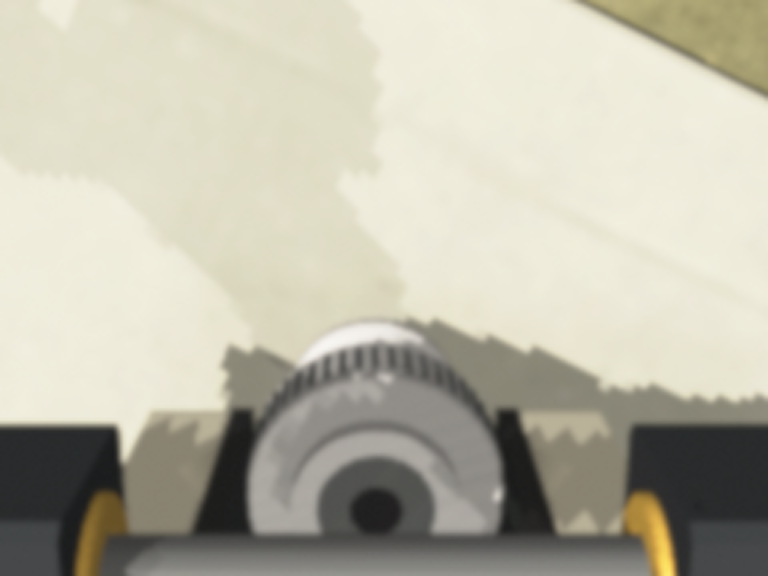

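```bash
python3 -m crank '[{"turn":[0,0,0],"slide":[0,0,-0.08],"fingers":-1},{"turn":[0,0,0],"slide":[0,0,-0.11],"fingers":-1},{"turn":[0,0,0],"slide":[0,0,-0.11],"fingers":-1}]' 40
python3 -c "
from h import *
print(to_rows([.5509,-.3628,.09]))"
```

```text
t: 3.3
eef_pos: [0.3888, -0.3254, 0.1009]
ee_rot: [-3.136, 0.004, -2.693]
force: [1.0, 0.2, -2.4]
width: 0.0388
[[-0.2595, -0.2079, 0.024]]
```

```bash
python3 -m crank '[{"turn":[0,0,0],"slide":[-0.05,-0.04,0],"fingers":-1},{"turn":[0,0,0],"slide":[-0.12,-0.1,0.02],"fingers":-1},{"turn":[0,0,0],"slide":[-0.18,-0.15,0.02],"fingers":-1},{"turn":[0,0,0],"slide":[-0.24,-0.195,0.02],"fingers":-1},{"turn":[0,0,0],"slide":[-0.26,-0.208,0.02],"fingers":-1}]' 40
python3 -m crank '[{"turn":[0,0,0],"slide":[0,0,0],"fingers":-1},{"turn":[0,0,0],"slide":[0,0,0],"fingers":-1}]' 40
python3 - <<'E'
from h import *
print(to_rows([.5509,-.3628,.075]),get_state()['width'])
im=save('wrist','w4.png')
E
```

```text
t: 3.72
eef_pos: [0.5535, -0.3629, 0.0856]
ee_rot: [-3.14, 0.0, -2.693]
force: [0.6, -1.3, -1.9]
width: 0.0387
t: 3.88
eef_pos: [0.5485, -0.3613, 0.0852]
ee_rot: [3.139, -0.002, -2.694]
force: [-0.7, 0.8, -3.1]
width: 0.0391
[[-0.003, -0.0048, 0.0203]] 0.03910043948934115
```

View pics/w4.png

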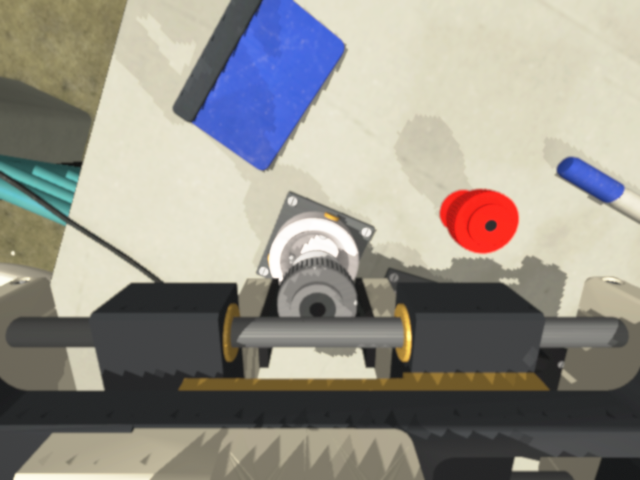

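```bash
python3 -m crank '[{"turn":[0,0,0],"slide":[-0.003,-0.005,0],"fingers":-1},{"turn":[0,0,0],"slide":[-0.003,-0.005,0.02],"fingers":-1},{"turn":[0,0,0],"slide":[-0.003,-0.005,0.04],"fingers":-1},{"turn":[0,0,0],"slide":[-0.003,-0.005,0.05],"fingers":-1},{"turn":[0,0,0],"slide":[-0.003,-0.005,0.055],"fingers":-1}]' 40
python3 - <<'E'
from h import *
print(to_rows([.5509,-.3628,.050]),get_state()['width'])
E
```

```text
t: 4.35
eef_pos: [0.5498, -0.363, 0.0578]
ee_rot: [3.14, -0.002, -2.694]
force: [-0.7, -0.3, -2.7]
width: 0.0388
[[-0.0021, -0.0007, 0.0157]] 0.038809990548569935
```

```bash
python3 -m crank '[{"turn":[0,0,0],"slide":[-0.001,0,0.008],"fingers":-1},{"turn":[0,0,0],"slide":[-0.001,0,0.016],"fingers":-1},{"turn":[0,0,0],"slide":[-0.001,0,0.022],"fingers":-1},{"turn":[0,0,0],"slide":[-0.001,0,0.026],"fingers":-1}]' 40
python3 - <<'E'
from h import *
print(to_rows([.5509,-.3628,.050]),get_state()['width'])
E
```

```text
t: 4.68
eef_pos: [0.5518, -0.3631, 0.0469]
ee_rot: [-3.141, 0.0, -2.694]
force: [-1.1, 4.9, 6.4]
width: 0.0387
[[0.0013, 0.0012, -0.0063]] 0.03868742385784827
```

```bash
python3 -m crank '[{"turn":[0,0,0],"slide":[-0.002,0.004,0],"fingers":-1},{"turn":[0,0,0],"slide":[-0.002,0.004,0.004],"fingers":-1},{"turn":[0,0,0],"slide":[-0.002,0.004,0.008],"fingers":-1},{"turn":[0,0,0],"slide":[-0.002,0.004,0.008],"fingers":-1}]' 40
```

```text
t: 5.02
eef_pos: [0.5527, -0.3618, 0.0436]
ee_rot: [-3.139, 0.001, -2.693]
force: [0.8, -4.4, -0.6]
width: 0.0385
```

```bash
python3 -m crank '[{"turn":[0,0,0],"slide":[0.001,-0.002,0],"fingers":-1},{"turn":[0,0,0],"slide":[0.001,-0.002,0.004],"fingers":-1},{"turn":[0,0,0],"slide":[0.001,-0.002,0.006],"fingers":-1}]' 50
```

```text
t: 5.27
eef_pos: [0.5509, -0.3615, 0.0387]
ee_rot: [3.14, -0.001, -2.694]
force: [-0.1, 0.0, -2.2]
width: 0.0384
```

```bash
python3 -m crank '[{"turn":[0,0,0],"slide":[0,0,0.004],"fingers":-1},{"turn":[0,0,0],"slide":[0,0,0.006],"fingers":-1},{"turn":[0,0,0],"slide":[0,0,0.006],"fingers":-1}]' 50
```

```text
t: 5.52
eef_pos: [0.5513, -0.3617, 0.0373]
ee_rot: [3.141, -0.001, -2.693]
force: [-2.5, 2.2, 8.7]
width: 0.0383
```

```bash
python3 -m crank '[{"turn":[0,0,0],"slide":[0,0,0.003],"fingers":-1},{"turn":[0,0,0],"slide":[0,0,0.006],"fingers":-1},{"turn":[0,0,0],"slide":[0,0,0.006],"fingers":-1}]' 50
python3 - <<'E'
from h import *
im=save('wrist','w5.png')
cv2.imwrite('pics/w5a.png',cv2.resize(im[200:340,220:420,::-1],None,fx=4,fy=4,interpolation=cv2.INTER_CUBIC))
E
```

```text
t: 5.77
eef_pos: [0.5514, -0.3617, 0.0371]
ee_rot: [-3.141, -0.0, -2.692]
force: [-8.3, 8.1, 28.2]
width: 0.0387
```

View pics/w5a.png

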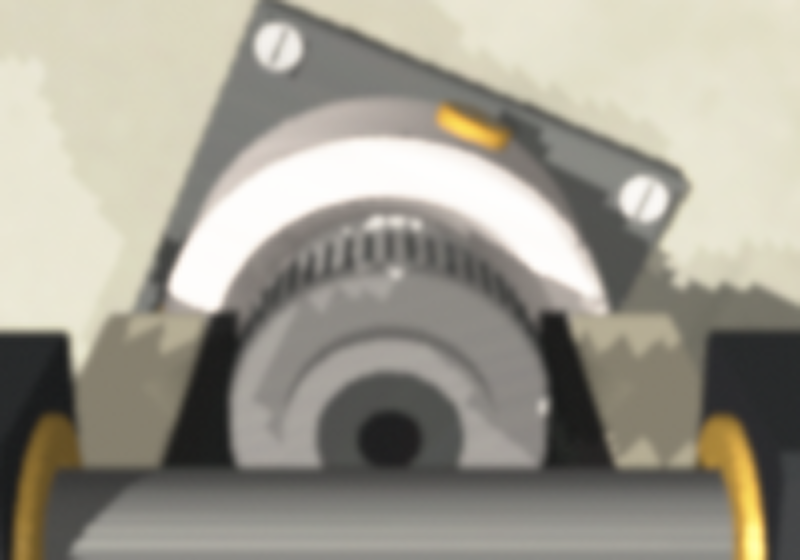

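```bash
python3 -m crank '[{"turn":[0,0,0],"slide":[0,0,-0.014],"fingers":-1},{"turn":[0,0,0],"slide":[0,0,-0.014],"fingers":1},{"turn":[0,0,0],"slide":[0,0,-0.014],"fingers":1},{"turn":[0,0,0],"slide":[0,0,-0.014],"fingers":1},{"turn":[0,0,0],"slide":[0,0,-0.014],"fingers":1}]' 50
python3 -m crank '[{"turn":[0,0,0],"slide":[0,0,-0.05],"fingers":1},{"turn":[0,0,0],"slide":[0,0,-0.1],"fingers":1},{"turn":[0,0,0],"slide":[0,0,-0.15],"fingers":-1},{"turn":[0,0,0],"slide":[0,0,-0.15],"fingers":-1},{"turn":[0,0,0],"slide":[0,0,-0.15],"fingers":-1}]' 25
python3 - <<'E'
from h import *
c=get_calibration('wrist')
im=save('wrist','w6.png')
cv2.imwrite('pics/w6a.png',cv2.resize(im[180:320,220:420,::-1],None,fx=4,fy=4,interpolation=cv2.INTER_CUBIC))
for r,z in ((.031,.03),(.02,.048),(.02,.056)):
    print([np.round((proj(c,np.array([.551,-.362,z])+r*np.array([np.cos(a),np.sin(a),0]))-[220,180])*4).tolist() for a in np.arange(0,6.2,1.57)-2.69])
E
```

```text
t: 6.23
eef_pos: [0.5518, -0.3622, 0.0402]
ee_rot: [-3.141, -0.0, -2.694]
force: [-0.4, -0.3, -0.7]
width: 0.0594
t: 6.65
eef_pos: [0.5528, -0.3626, 0.1173]
ee_rot: [-3.139, 0.003, -2.694]
force: [-0.5, 0.4, 0.1]
width: 0.064
[[401.0, 92.0], [242.0, 251.0], [402.0, 397.0], [561.0, 250.0]]
[[402.0, 173.0], [292.0, 280.0], [402.0, 382.0], [513.0, 280.0]]
[[403.0, 184.0], [289.0, 295.0], [403.0, 400.0], [517.0, 294.0]]
```

View pics/w6a.png

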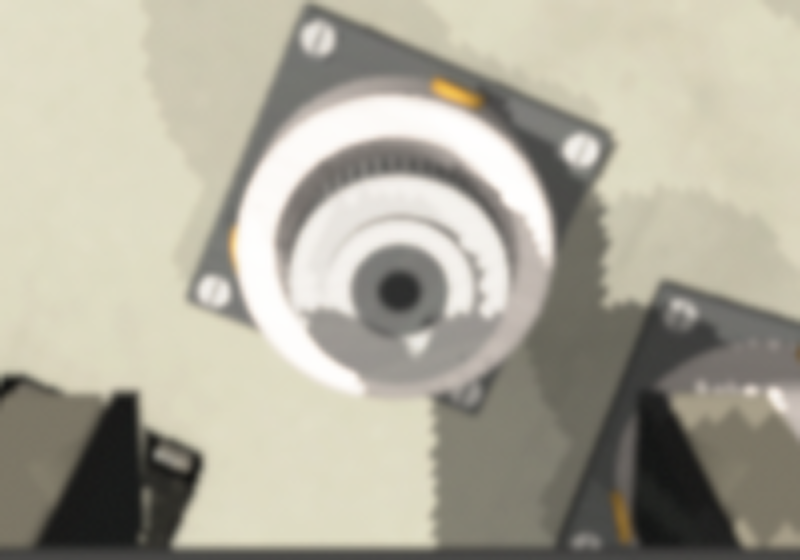

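```bash
python3 -m crank '[{"turn":[0,0,0],"slide":[0.003,0,0.03],"fingers":-1},{"turn":[0,0,0],"slide":[0.003,0,0.06],"fingers":-1},{"turn":[0,0,0],"slide":[0.003,0,0.09],"fingers":-1},{"turn":[0,0,0],"slide":[0.003,0,0.1],"fingers":-1},{"turn":[0,0,0],"slide":[0.003,0,0.1],"fingers":-1}]' 25

```

```text
t: 7.12
eef_pos: [0.5487, -0.3622, 0.0629]
ee_rot: [3.138, -0.003, -2.694]
force: [-0.5, 0.4, -0.8]
width: 0.0266
```

```bash
python3 -m crank '[{"turn":[0,0,0],"slide":[-0.003,0,0.004],"fingers":-1},{"turn":[0,0,0],"slide":[-0.003,0,0.01],"fingers":-1},{"turn":[0,0,0],"slide":[-0.003,0,0.016],"fingers":-1},{"turn":[0,0,0],"slide":[-0.003,0,0.022],"fingers":-1}]' 25

```

```text
t: 7.45
eef_pos: [0.5519, -0.3621, 0.0549]
ee_rot: [-3.141, 0.001, -2.694]
force: [0.6, -0.5, -0.0]
width: 0.0022
```

```bash
python3 -m crank '[{"turn":[0,0,0],"slide":[0,0,0.004],"fingers":-1},{"turn":[0,0,0],"slide":[0,0,0.008],"fingers":-1},{"turn":[0,0,0],"slide":[0,0,0.012],"fingers":-1}]' 25

```

```text
t: 7.7
eef_pos: [0.5526, -0.3629, 0.0522]
ee_rot: [-3.138, 0.001, -2.692]
force: [-9.0, 7.1, 36.9]
width: 0.0001
```

```bash
python3 -m crank '[{"turn":[0,0,0],"slide":[0,0,-0.08],"fingers":-1},{"turn":[0,0,0],"slide":[0,0,-0.16],"fingers":-1},{"turn":[0,0,0],"slide":[0,0,-0.22],"fingers":-1},{"turn":[0,0,0],"slide":[0,0,-0.22],"fingers":1}]' 25
python3 -c "
from h import *
print(to_rows([.3928,.325,.16]),to_rows([.47,0,.16]))"

```

```text
t: 8.03
eef_pos: [0.555, -0.364, 0.1668]
ee_rot: [-3.132, 0.007, -2.693]
force: [1.0, 0.5, 0.6]
width: 0.0037
[[-0.3058, 1.3823, 0.0027]] [[-0.1628, 0.7297, 0.0079]]
```

```bash
python3 -m crank '[{"turn":[0,0,0],"slide":[-0.16,0.73,0],"fingers":1},{"turn":[0,0,0],"slide":[-0.16,0.73,0],"fingers":1},{"turn":[0,0,0],"slide":[-0.16,0.73,0],"fingers":1},{"turn":[0,0,0],"slide":[-0.16,0.73,0],"fingers":1},{"turn":[0,0,0],"slide":[-0.16,0.73,0],"fingers":1}]' 25
python3 -m crank '[{"turn":[0,0,0],"slide":[-0.13,0.7,0],"fingers":1},{"turn":[0,0,0],"slide":[-0.13,0.7,0],"fingers":1},{"turn":[0,0,0],"slide":[-0.13,0.7,0],"fingers":1},{"turn":[0,0,0],"slide":[-0.13,0.7,0],"fingers":1},{"turn":[0,0,0],"slide":[-0.13,0.7,0],"fingers":1}]' 25
python3 - <<'E'
from h import *
print(to_rows([.3928,.325,.12]))
E

```

```text
t: 8.45
eef_pos: [0.5029, -0.1578, 0.1586]
ee_rot: [-3.141, 0.001, -2.694]
force: [1.5, 1.4, -0.1]
width: 0.0349
t: 8.87
eef_pos: [0.4484, 0.0435, 0.1589]
ee_rot: [3.142, 0.001, -2.694]
force: [0.9, 0.2, 0.1]
width: 0.0683
[[-0.1434, 0.5557, 0.0781]]
```

```bash
python3 -m crank '[{"turn":[0,0,0],"slide":[-0.143,0.556,0.02],"fingers":1},{"turn":[0,0,0],"slide":[-0.143,0.556,0.02],"fingers":1},{"turn":[0,0,0],"slide":[-0.143,0.556,0.02],"fingers":1},{"turn":[0,0,0],"slide":[-0.143,0.556,0.02],"fingers":1},{"turn":[0,0,0],"slide":[-0.143,0.556,0.02],"fingers":1}]' 25
python3 -m crank '[{"turn":[0,0,0],"slide":[-0.038,0.136,0.04],"fingers":1},{"turn":[0,0,0],"slide":[-0.038,0.136,0.06],"fingers":1},{"turn":[0,0,0],"slide":[-0.038,0.136,0.06],"fingers":1},{"turn":[0,0,0],"slide":[-0.038,0.136,0.06],"fingers":1},{"turn":[0,0,0],"slide":[-0.038,0.136,0.06],"fingers":1}]' 25
python3 - <<'E'
from h import *
import json
c=get_calibration('wrist');json.dump({k:np.array(v).tolist() for k,v in c.items()},open('w7.json','w'))
im=save('wrist','w7.png')
print(to_rows([.3928,.325,.12]),proj(c,[.3928,.325,.056]))
E

```

```text
t: 9.28
eef_pos: [0.4078, 0.2481, 0.1518]
ee_rot: [3.141, 0.001, -2.693]
force: [0.4, -0.0, -0.1]
width: 0.087
t: 9.7
eef_pos: [0.3962, 0.3153, 0.1212]
ee_rot: [-3.141, -0.001, -2.693]
force: [-0.1, -0.5, 0.3]
width: 0.0876
[[-0.002, 0.0212, 0.0032]] [332.90925005 255.43523079]
```

View pics/w7.png

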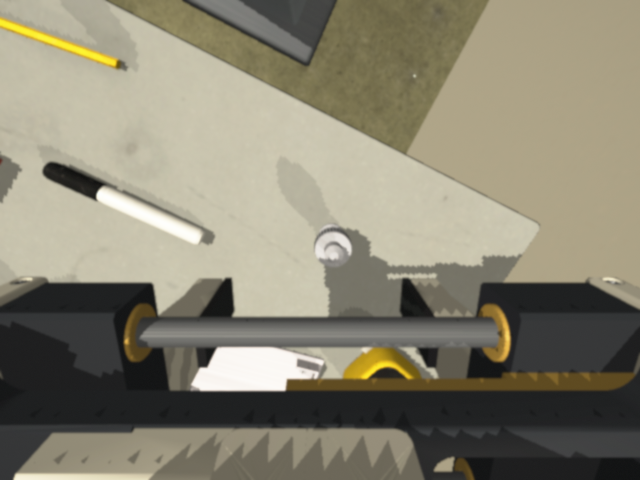

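The punch appears at (333,246), matching its description. I'll enlarge it.

```bash
python3 - <<'E'
import cv2
im=cv2.imread('pics/w7.png')
cv2.imwrite('pics/w7a.png',cv2.resize(im[215:275,295:375],None,fx=8,fy=8,interpolation=cv2.INTER_CUBIC))
E
```

```text
(no output)
```

View pics/w7a.png

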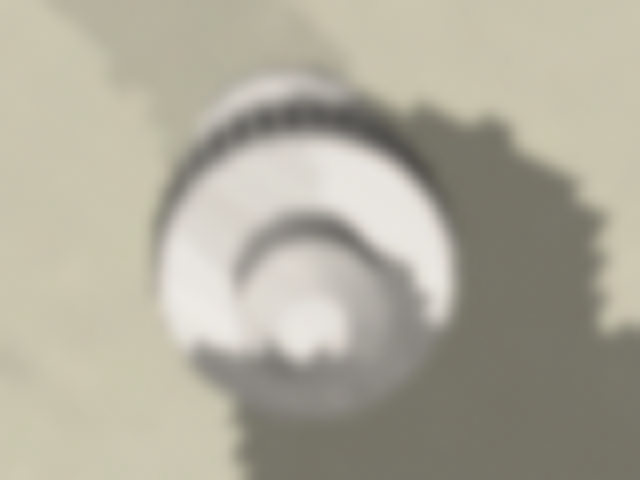

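```bash
python3 - <<'E'
from h import *
import json
w=json.load(open('w7.json'))
X=onz(w,(333.4,249.2),.042);print(X, tri([(w,(333.4,249.2)),(get_calibration('top'),(155,279.8))]))
print(to_rows([.3925,.3253,.08]),to_rows([X[0],X[1],.08]))
E
```

```text
[0.39231808 0.32590065 0.042     ] [0.39245694 0.32627727 0.0421308 ]
[[-0.0017, 0.022, 0.0832]] [[-0.0019, 0.0233, 0.0832]]
```

```bash
python3 -m crank '[{"turn":[0,0,0],"slide":[-0.002,0.023,0.04],"fingers":1},{"turn":[0,0,0],"slide":[-0.002,0.023,0.08],"fingers":1},{"turn":[0,0,0],"slide":[-0.002,0.023,0.13],"fingers":1},{"turn":[0,0,0],"slide":[-0.002,0.023,0.16],"fingers":1},{"turn":[0,0,0],"slide":[-0.002,0.023,0.175],"fingers":1}]' 25
python3 -c "
from h import *
print(to_rows([.3923,.3258,.0275]))"
```

```text
t: 10.17
eef_pos: [0.3923, 0.3246, 0.0327]
ee_rot: [-3.141, -0.001, -2.696]
force: [-0.4, 0.6, -0.2]
width: 0.0878
[[-0.0011, 0.0023, 0.0105]]
```

```bash
python3 -m crank '[{"turn":[0,0,0],"slide":[-0.001,0.002,0.01],"fingers":-1},{"turn":[0,0,0],"slide":[-0.001,0.002,0.01],"fingers":-1},{"turn":[0,0,0],"slide":[-0.001,0.002,0.01],"fingers":-1},{"turn":[0,0,0],"slide":[-0.001,0.002,0.01],"fingers":-1},{"turn":[0,0,0],"slide":[-0.001,0.002,0.01],"fingers":-1}]' 40
python3 -m crank '[{"turn":[0,0,0],"slide":[0,0,0],"fingers":-1},{"turn":[0,0,0],"slide":[0,0,0],"fingers":-1},{"turn":[0,0,0],"slide":[0,0,0],"fingers":-1},{"turn":[0,0,0],"slide":[0,0,0],"fingers":-1},{"turn":[0,0,0],"slide":[0,0,0],"fingers":-1}]' 40
python3 -m crank '[{"turn":[0,0,0],"slide":[0,0,0],"fingers":-1},{"turn":[0,0,0],"slide":[0,0,0],"fingers":-1},{"turn":[0,0,0],"slide":[0,0,0],"fingers":-1}]' 40

```

```text
t: 10.58
eef_pos: [0.3928, 0.328, 0.0298]
ee_rot: [3.141, 0.002, -2.694]
force: [0.9, 0.3, -0.4]
width: 0.0594
t: 11.0
eef_pos: [0.3923, 0.3275, 0.0288]
ee_rot: [3.142, -0.0, -2.694]
force: [-0.2, 0.0, 0.2]
width: 0.0273
t: 11.25
eef_pos: [0.3924, 0.3275, 0.0288]
ee_rot: [-3.142, 0.0, -2.694]
force: [-0.0, -0.3, 1.2]
width: 0.0269
```

```bash
python3 -m crank '[{"turn":[0,0,0],"slide":[0,0,-0.03],"fingers":-1},{"turn":[0,0,0],"slide":[0,0,-0.09],"fingers":-1},{"turn":[0,0,0],"slide":[0,0,-0.16],"fingers":-1},{"turn":[0,0,0],"slide":[0,0,-0.21],"fingers":-1},{"turn":[0,0,0],"slide":[0,0,-0.22],"fingers":-1}]' 40
python3 -c "
from h import *
print(to_rows([.5686,-.2645,.12]), get_state()['force'])"
```

```text
t: 11.67
eef_pos: [0.3937, 0.3293, 0.1432]
ee_rot: [3.139, 0.006, -2.693]
force: [0.8, 1.2, -0.8]
width: 0.0269
[[0.2002, -1.2219, 0.0416]] [ 0.79720371  1.20889498 -0.81435191]
```

```bash
python3 -m crank '[{"turn":[0,0,0],"slide":[0.066,-0.4,0],"fingers":-1},{"turn":[0,0,0],"slide":[0.066,-0.4,0],"fingers":-1},{"turn":[0,0,0],"slide":[0.066,-0.4,0],"fingers":-1},{"turn":[0,0,0],"slide":[0.066,-0.4,0],"fingers":-1},{"turn":[0,0,0],"slide":[0.066,-0.4,0],"fingers":-1}]' 40
python3 -m crank '[{"turn":[0,0,0],"slide":[0.066,-0.4,0],"fingers":-1},{"turn":[0,0,0],"slide":[0.066,-0.4,0],"fingers":-1},{"turn":[0,0,0],"slide":[0.066,-0.4,0],"fingers":-1},{"turn":[0,0,0],"slide":[0.066,-0.4,0],"fingers":-1},{"turn":[0,0,0],"slide":[0.066,-0.4,0],"fingers":-1}]' 40
python3 -c "
from h import *
print(to_rows([.5686,-.2645,.1]), get_state()['force'])"
```

```text
t: 12.08
eef_pos: [0.4486, 0.1305, 0.1382]
ee_rot: [3.141, -0.001, -2.694]
force: [0.7, 0.5, -1.8]
width: 0.027
t: 12.5
eef_pos: [0.5057, -0.0641, 0.1381]
ee_rot: [3.141, -0.001, -2.694]
force: [1.4, 0.8, -1.5]
width: 0.0265
[[0.0599, -0.4158, 0.0761]] [ 1.35817808  0.84340919 -1.48917425]
```

```bash
python3 -m crank '[{"turn":[0,0,0],"slide":[0.06,-0.414,0.02],"fingers":-1},{"turn":[0,0,0],"slide":[0.06,-0.414,0.03],"fingers":-1},{"turn":[0,0,0],"slide":[0.06,-0.414,0.05],"fingers":-1},{"turn":[0,0,0],"slide":[0.06,-0.414,0.07],"fingers":-1},{"turn":[0,0,0],"slide":[0.06,-0.414,0.07],"fingers":-1}]' 40
python3 -m crank '[{"turn":[0,0,0],"slide":[0,-0.015,0.01],"fingers":-1},{"turn":[0,0,0],"slide":[0,-0.015,0.01],"fingers":-1},{"turn":[0,0,0],"slide":[0,-0.015,0.01],"fingers":-1},{"turn":[0,0,0],"slide":[0,-0.015,0.01],"fingers":-1}]' 40
python3 - <<'E'
from h import *
print(to_rows([.5686,-.2645,.075]), get_state()['force'])
im=save('wrist','w8.png')
cv2.imwrite('pics/w8a.png',cv2.resize(im[180:340,220:420,::-1],None,fx=3.5,fy=3.5,interpolation=cv2.INTER_CUBIC))
c=get_calibration('wrist');X=[.5686,-.2645,.03];print((proj(c,X)-[220,180])*3.5)
E
```

```text
t: 12.92
eef_pos: [0.5672, -0.259, 0.1039]
ee_rot: [3.141, -0.0, -2.694]
force: [1.1, 1.1, -0.9]
width: 0.0267
t: 13.25
eef_pos: [0.57, -0.2631, 0.0996]
ee_rot: [3.141, -0.001, -2.694]
force: [-0.3, 0.6, -2.3]
width: 0.0266
[[0.0037, -0.0013, 0.0492]] [-0.274355    0.63184281 -2.30387642]
[341.13027894 240.1185915 ]
```

View pics/w8a.png

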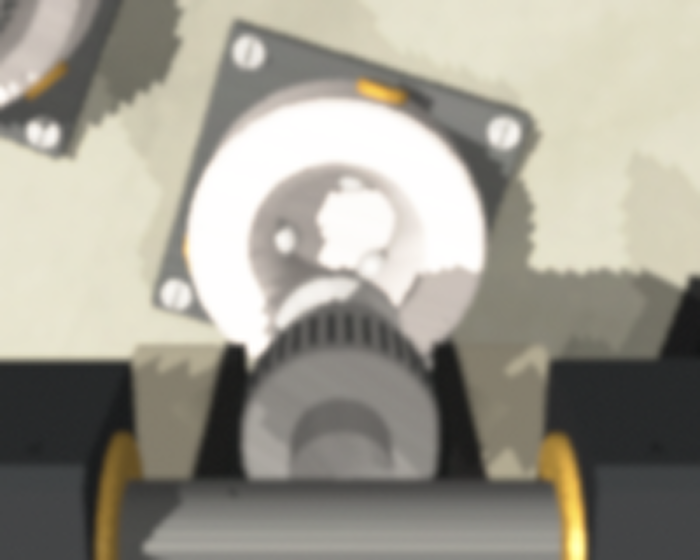

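```bash
python3 -m crank '[{"turn":[0,0,0],"slide":[0.002,-0.003,0.02],"fingers":-1},{"turn":[0,0,0],"slide":[0.002,-0.003,0.04],"fingers":-1},{"turn":[0,0,0],"slide":[0.002,-0.003,0.06],"fingers":-1},{"turn":[0,0,0],"slide":[0.002,-0.003,0.075],"fingers":-1},{"turn":[0,0,0],"slide":[0.002,-0.003,0.075],"fingers":-1}]' 40
python3 -c "
from h import *
print(to_rows([.5683,-.2650,.05]))"
```

```text
t: 13.72
eef_pos: [0.5688, -0.2648, 0.06]
ee_rot: [3.139, -0.003, -2.694]
force: [-0.5, -0.8, -2.0]
width: 0.0268
[[0.0011, 0.0, 0.02]]
```

```bash
python3 -m crank '[{"turn":[0,0,0],"slide":[0.0005,0,0.008],"fingers":-1},{"turn":[0,0,0],"slide":[0.0005,0,0.016],"fingers":-1},{"turn":[0,0,0],"slide":[0.0005,0,0.022],"fingers":-1},{"turn":[0,0,0],"slide":[0.0005,0,0.024],"fingers":-1}]' 40

```

```text
t: 14.05
eef_pos: [0.5699, -0.2656, 0.0501]
ee_rot: [3.141, -0.0, -2.694]
force: [-0.5, 0.2, -2.3]
width: 0.0268
```

```bash
python3 -m crank '[{"turn":[0,0,0],"slide":[0.0015,0.001,0.004],"fingers":-1},{"turn":[0,0,0],"slide":[0.0015,0.001,0.008],"fingers":-1},{"turn":[0,0,0],"slide":[0.0015,0.001,0.012],"fingers":-1},{"turn":[0,0,0],"slide":[0.0015,0.001,0.014],"fingers":-1}]' 50

```

```text
t: 14.38
eef_pos: [0.5696, -0.2655, 0.0444]
ee_rot: [-3.141, 0.001, -2.693]
force: [-2.3, 3.8, 8.4]
width: 0.0268
```

```bash
python3 -m crank '[{"turn":[0,0,0],"slide":[0,0.001,0.005],"fingers":-1},{"turn":[0,0,0],"slide":[0,0.001,0.009],"fingers":-1},{"turn":[0,0,0],"slide":[0,0.001,0.011],"fingers":-1}]' 55

```

```text
t: 14.63
eef_pos: [0.5696, -0.2653, 0.0382]
ee_rot: [-3.141, 0.001, -2.694]
force: [1.4, -0.4, -2.7]
width: 0.0263
```

Snapped: the force dropped. I'll seat it fully.

```bash
python3 -m crank '[{"turn":[0,0,0],"slide":[0,0,0.005],"fingers":-1},{"turn":[0,0,0],"slide":[0,0,0.008],"fingers":-1},{"turn":[0,0,0],"slide":[0,0,0.009],"fingers":-1}]' 55

```

```text
t: 14.88
eef_pos: [0.5692, -0.2651, 0.0347]
ee_rot: [-3.141, 0.0, -2.693]
force: [-3.3, 2.9, 16.3]
width: 0.0267
```

```bash
python3 -m crank '[{"turn":[0,0,0],"slide":[0,0,-0.006],"fingers":0},{"turn":[0,0,0],"slide":[0,0,-0.006],"fingers":0},{"turn":[0,0,0],"slide":[0,0,-0.006],"fingers":0},{"turn":[0,0,0],"slide":[0,0,-0.006],"fingers":0},{"turn":[0,0,0],"slide":[0,0,-0.03],"fingers":0}]' 25
python3 -m crank '[{"turn":[0,0,0],"slide":[0,0,-0.08],"fingers":0.3},{"turn":[0,0,0],"slide":[0,0,-0.16],"fingers":0.3},{"turn":[0,0,0],"slide":[0,0,-0.22],"fingers":0.3},{"turn":[0,0,0],"slide":[0,0,-0.22],"fingers":0.3},{"turn":[0,0,0],"slide":[0,0,-0.22],"fingers":0.3}]' 25
python3 - <<'E'
from h import *
import json
c=get_calibration('wrist');json.dump({k:np.array(v).tolist() for k,v in c.items()},open('w9.json','w'))
im=save('wrist','w9.png')
cv2.imwrite('pics/w9a.png',cv2.resize(im[150:290,220:420,::-1],None,fx=4,fy=4,interpolation=cv2.INTER_CUBIC))
print(get_state()['eef_pos'])
for z in (.036+.006+.012,.048,.0565,.062,.0705): print(z,(proj(c,[.5692,-.2651,z])-[220,150])*4)
E
```

```text
t: 15.3
eef_pos: [0.5671, -0.2646, 0.0463]
ee_rot: [3.139, -0.004, -2.694]
force: [-0.2, 0.9, -1.2]
width: 0.0431
t: 15.72
eef_pos: [0.5702, -0.2653, 0.1619]
ee_rot: [-3.139, 0.004, -2.694]
force: [-0.0, -0.0, 0.2]
width: 0.0566
[ 0.56910048 -0.2649914   0.15988747]
0.05399999999999999 [397.8759951  342.26554577]
0.048 [397.73820939 334.37639407]
0.0565 [397.93510595 345.65003645]
0.062 [398.06884517 353.30749877]
0.0705 [398.28613123 365.74857584]
```

View pics/w9a.png

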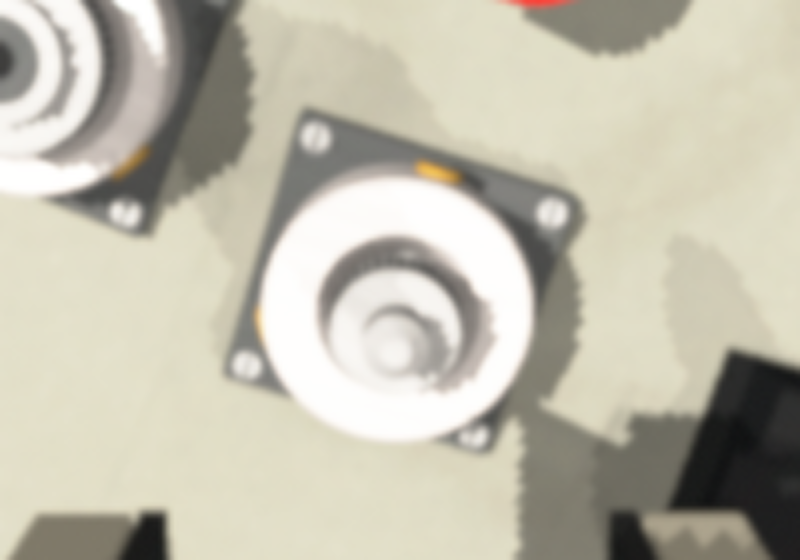

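View pics/w9.png

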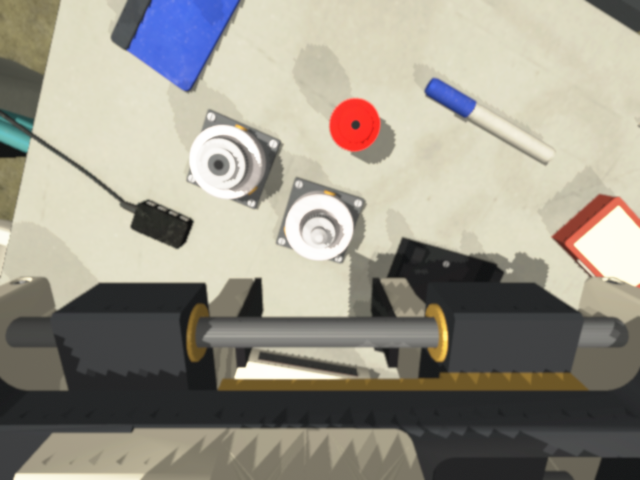

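```bash
python3 -c "
from h import *
print(to_rows([.585,-.125,.21],0))"
```

```text
[[-0.15, 0.2386, -0.1002], [-0.0003, 0.0002, -0.1788], ('deg', [-0.1, 0.1, -64.4])]
```

```bash
python3 -m crank '[{"turn":[0,0,-0.1788],"slide":[-0.15,0.24,-0.1],"fingers":0.6},{"turn":[0,0,-0.1788],"slide":[-0.15,0.24,-0.1],"fingers":0.6},{"turn":[0,0,-0.1788],"slide":[-0.15,0.24,-0.1],"fingers":0.6},{"turn":[0,0,-0.1788],"slide":[-0.15,0.24,-0.1],"fingers":0.6},{"turn":[0,0,-0.1788],"slide":[-0.15,0.24,-0.1],"fingers":0.6}]' 25
python3 -c "
from h import *
print(to_rows([.585,-.125,.21],0))"
```

```text
t: 16.18
eef_pos: [0.5855, -0.1207, 0.2096]
ee_rot: [-3.141, 0.001, -2.059]
force: [0.5, -0.3, -0.6]
width: 0.0704
[[0.0081, -0.0032, -0.0007], [-0.0002, 0.0001, -0.0777], ('deg', [-0.1, 0.0, -28.0])]
```

```bash
python3 -m crank '[{"turn":[0,0,-0.078],"slide":[0.008,-0.003,0],"fingers":0.6},{"turn":[0,0,-0.078],"slide":[0.008,-0.003,0],"fingers":0.6},{"turn":[0,0,-0.078],"slide":[0.008,-0.003,0],"fingers":0.6},{"turn":[0,0,-0.078],"slide":[0.008,-0.003,0],"fingers":0.6},{"turn":[0,0,-0.078],"slide":[0.008,-0.003,0],"fingers":0.6}]' 25
python3 - <<'E'
from h import *
import json
c=get_calibration('wrist');json.dump({k:np.array(v).tolist() for k,v in c.items()},open('w10.json','w'))
im=save('wrist','w10.png')
cv2.imwrite('pics/w10a.png',cv2.resize(im[130:290,200:420,::-1],None,fx=3.6,fy=3.6,interpolation=cv2.INTER_CUBIC))
print(get_state()['eef_pos'])
E
```

```text
t: 16.6
eef_pos: [0.5832, -0.1286, 0.2072]
ee_rot: [3.139, -0.0, -1.573]
force: [0.2, 0.7, 0.9]
width: 0.0704
[ 0.58331754 -0.12861065  0.20734401]
```

View pics/w10.png

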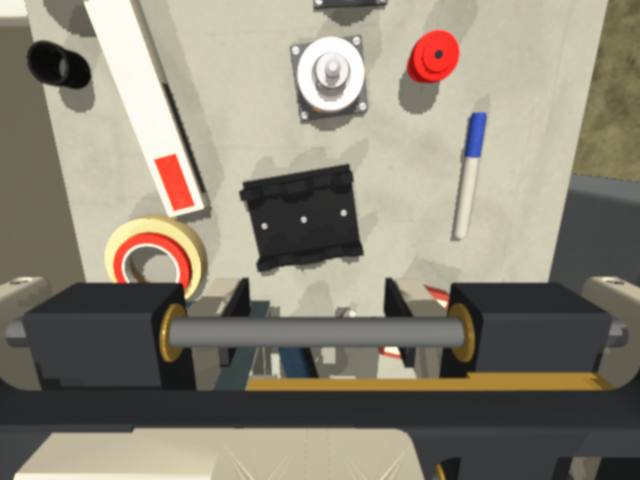

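View pics/w10a.png

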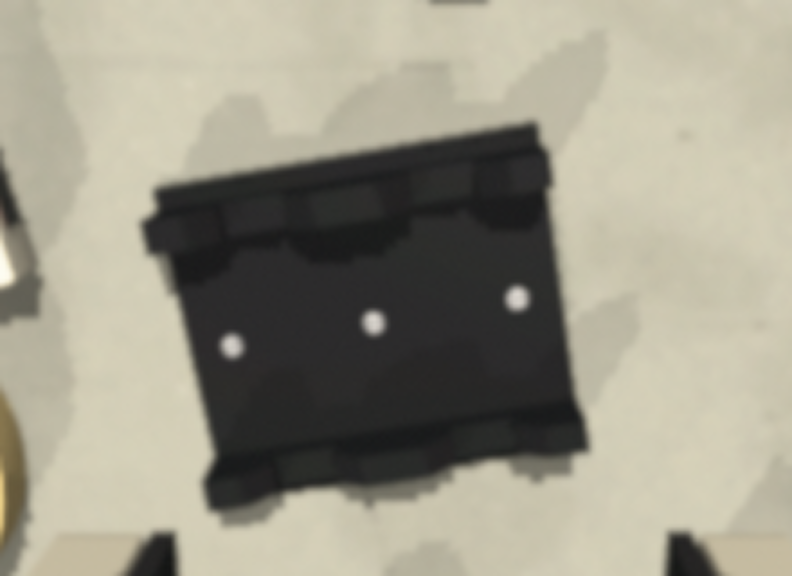

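```bash
python3 - <<'E'
from h import *
import json
w=json.load(open('w10.json'))
f=lambda p:(np.array(p)+.5)/3.6-.5+np.array([200,130])
S=[onz(w,f(p),.004) for p in [(232,346),(374,322),(517,298)]];print(np.round(S,4))
d=S[0]-S[2];yaw=np.arctan2(d[1],d[0]);print('yaw',np.degrees(yaw))
c0=S[1][:2];print('edge',[np.round(onz(w,f(p),.004),4).tolist() for p in [(158,190),(535,124)]])
M=[onz(w,p,.008) for p in [(480,113),(460,240)]];m=M[1]-M[0];print('mB',np.mean(M,0),m,np.degrees(np.arctan2(-m[0],m[1])))
im=cv2.imread('pics/w10.png');im=cv2.resize(im[130:290,200:420],None,fx=3.6,fy=3.6,interpolation=cv2.INTER_CUBIC)
im=cv2.convertScaleAbs(im,alpha=2.5,beta=10)
x=np.array([np.cos(yaw),np.sin(yaw)]);y=np.array([-x[1],x[0]])
for sy in(-1,1):
  for nx in(-28,28):
    for dx in (-19,-9.5,9.5,19):
      p=c0+x*(nx+dx)/1000+y*sy*.040; q=(proj(w,[p[0],p[1],.028 if abs(dx)>10 else .014])-[200,130])*3.6
      cv2.circle(im,tuple(int(v) for v in q),3,(0,0,255) if abs(dx)>10 else (0,255,0),-1)
cv2.imwrite('pics/w10b.png',im)
print('notch far',c0+x*.028,'near',c0-x*.028)
E
```

```text
[[ 0.642  -0.115   0.004 ]
 [ 0.5975 -0.1225  0.004 ]
 [ 0.5532 -0.13    0.004 ]]
yaw 9.52856366554496
edge [[0.6619, -0.1636, 0.004], [0.5488, -0.1826, 0.004]]
mB [ 0.4188445  -0.16571994  0.008     ] [0.00409253 0.134512   0.        ] -1.7426866427203795
notch far [ 0.62511392 -0.11791263] near [ 0.56988654 -0.12718283]
```

View pics/w10b.png

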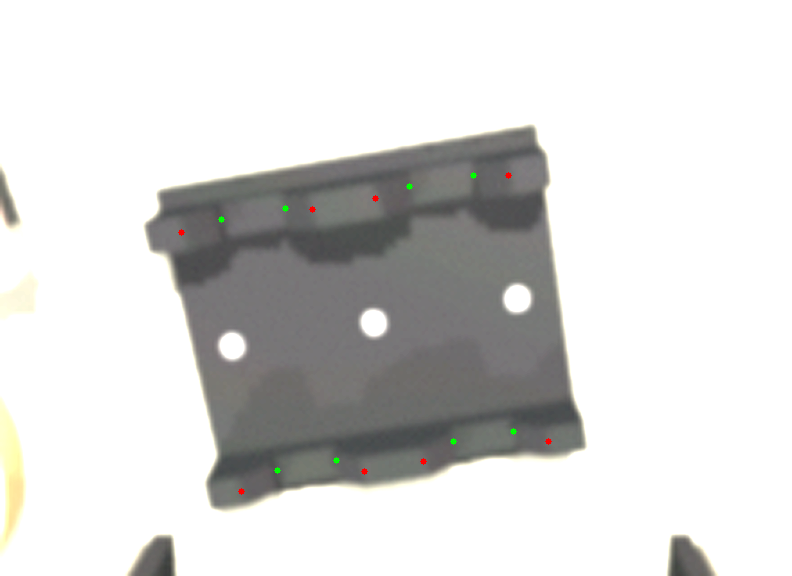

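```bash
python3 -c "
from h import *
print(to_rows([.4203,-.167,.06],-1.3))"
```

```text
[[0.08, 0.3245, 0.2955], [0.0004, -0.0, 0.002], ('deg', [0.1, -0.0, 0.7])]
```

```bash
python3 -m crank '[{"turn":[0,0,0.002],"slide":[0.03,0.1,0.02],"fingers":0.2},{"turn":[0,0,0.002],"slide":[0.06,0.17,0.06],"fingers":0.2},{"turn":[0,0,0.002],"slide":[0.08,0.24,0.11],"fingers":0.2},{"turn":[0,0,0.002],"slide":[0.08,0.3,0.16],"fingers":0.2},{"turn":[0,0,0.002],"slide":[0.08,0.325,0.22],"fingers":0.2}]' 25
python3 -m crank '[{"turn":[0,0,0],"slide":[0,0,0.04],"fingers":0.2},{"turn":[0,0,0],"slide":[0,0,0.06],"fingers":0.2},{"turn":[0,0,0],"slide":[0,0,0.06],"fingers":0.2},{"turn":[0,0,0],"slide":[0,0,0.06],"fingers":0.2}]' 25
python3 - <<'E'
from h import *
c=get_calibration('wrist')
im=save('wrist','w11.png')
print(to_rows([.4203,-.167,.004],-1.3),proj(c,[.4203,-.167,.008]),proj(c,[.4218,-.101,.008]),proj(c,[.4188,-.233,.008]))
E
```

```text
t: 17.07
eef_pos: [0.4196, -0.168, 0.1]
ee_rot: [-3.139, 0.0, -1.597]
force: [1.1, -0.4, -0.6]
width: 0.0528
t: 17.4
eef_pos: [0.4215, -0.1674, 0.0694]
ee_rot: [3.14, -0.0, -1.594]
force: [-0.2, 0.3, 0.1]
width: 0.0522
[[-0.0007, 0.0039, 0.1321], [0.0, -0.0, 0.0], ('deg', [0.0, -0.0, 0.0])] [318.53296123 257.38386686] [318.52725289 339.03646478] [318.53967559 161.34119616]
```

View pics/w11.png

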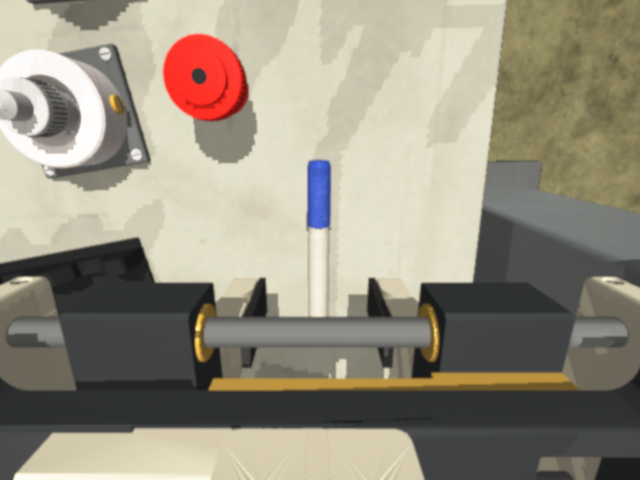

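```bash
python3 -m crank '[{"turn":[0,0,0],"slide":[-0.001,0.004,0.05],"fingers":0.2},{"turn":[0,0,0],"slide":[-0.001,0.004,0.09],"fingers":0.2},{"turn":[0,0,0],"slide":[-0.001,0.004,0.115],"fingers":0.2},{"turn":[0,0,0],"slide":[-0.001,0.004,0.124],"fingers":0.2},{"turn":[0,0,0],"slide":[-0.001,0.004,0.124],"fingers":0.2}]' 25
python3 -m crank '[{"turn":[0,0,0],"slide":[0,0,0],"fingers":-1},{"turn":[0,0,0],"slide":[0,0,0],"fingers":-1},{"turn":[0,0,0],"slide":[0,0,0],"fingers":-1},{"turn":[0,0,0],"slide":[0,0,0],"fingers":-1},{"turn":[0,0,0],"slide":[0,0,0],"fingers":-1}]' 12
python3 -m crank '[{"turn":[0,0,0],"slide":[0,0,0],"fingers":-1},{"turn":[0,0,0],"slide":[0,0,0],"fingers":-1},{"turn":[0,0,0],"slide":[0,0,0],"fingers":-1}]' 12

```

```text
t: 17.87
eef_pos: [0.42, -0.1668, 0.0075]
ee_rot: [3.141, -0.0, -1.592]
force: [-0.5, 0.1, 0.4]
width: 0.053
t: 18.28
eef_pos: [0.4203, -0.1668, 0.0083]
ee_rot: [-3.14, 0.0, -1.591]
force: [0.4, 0.7, 0.1]
width: 0.0249
t: 18.53
eef_pos: [0.4201, -0.1668, 0.008]
ee_rot: [-3.141, -0.0, -1.591]
force: [-0.5, 1.1, 3.5]
width: 0.014
```

```bash
python3 -m crank '[{"turn":[0,0,0],"slide":[0,0,0],"fingers":-0.4},{"turn":[0,0,0],"slide":[0,0,0],"fingers":-0.4},{"turn":[0,0,0],"slide":[0,0,0.004],"fingers":-0.4},{"turn":[0,0,0],"slide":[0,0,0.008],"fingers":-0.4},{"turn":[0,0,0],"slide":[0,0,0.01],"fingers":-0.4}]' 12
python3 -m crank '[{"turn":[0,0,0],"slide":[0,0,0],"fingers":-0.4},{"turn":[0,0,0],"slide":[0,0,0],"fingers":-1},{"turn":[0,0,0],"slide":[0,0,0],"fingers":-1},{"turn":[0,0,0],"slide":[0,0,0],"fingers":-1},{"turn":[0,0,0],"slide":[0,0,0],"fingers":-1}]' 15

```

```text
t: 18.95
eef_pos: [0.4196, -0.1668, 0.0023]
ee_rot: [3.141, 0.0, -1.591]
force: [-0.2, -0.3, -0.2]
width: 0.0262
t: 19.37
eef_pos: [0.42, -0.1668, 0.0028]
ee_rot: [-3.141, 0.0, -1.591]
force: [1.0, -0.2, 0.0]
width: 0.0142
```

```bash
python3 -m crank '[{"turn":[0,0,0],"slide":[0,0,-0.04],"fingers":-1},{"turn":[0,0,0],"slide":[0,0,-0.1],"fingers":-1},{"turn":[0,0,0],"slide":[0,0,-0.16],"fingers":-1},{"turn":[0,0,0],"slide":[0,0,-0.19],"fingers":-1},{"turn":[0,0,0],"slide":[0,0,-0.19],"fingers":-1}]' 15
python3 - <<'E'
from h import *
im=save('wrist','w12.png')
print(to_rows([.6251,-.1172,.09],9.5))
E
```

```text
t: 19.78
eef_pos: [0.4223, -0.1669, 0.1013]
ee_rot: [-3.135, -0.0, -1.591]
force: [0.6, 0.4, -0.7]
width: 0.014
[[-0.1074, -0.4056, 0.0208], [-0.0007, -0.0, -0.0296], ('deg', [-0.3, -0.0, -10.7])]
```

View pics/w12.png

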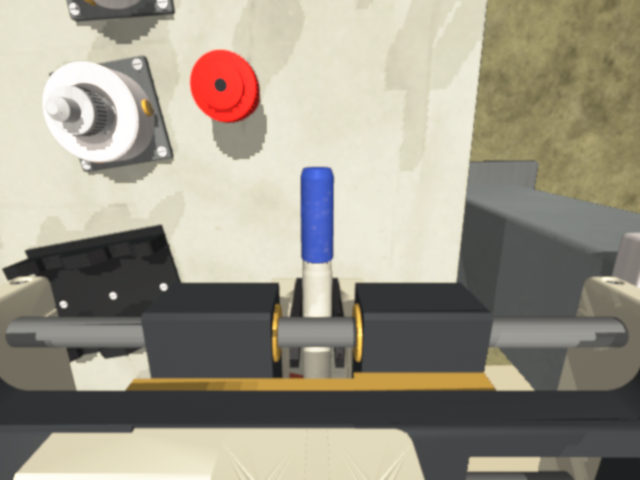

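Marker b is held level in the jaws, with its cap pointing up the picture at (317,170).

```bash
python3 -m crank '[{"turn":[0,0,-0.03],"slide":[-0.03,-0.06,0],"fingers":-1},{"turn":[0,0,-0.03],"slide":[-0.05,-0.14,0],"fingers":-1},{"turn":[0,0,-0.03],"slide":[-0.07,-0.22,0],"fingers":-1},{"turn":[0,0,-0.03],"slide":[-0.09,-0.3,0],"fingers":-1},{"turn":[0,0,-0.03],"slide":[-0.107,-0.36,0],"fingers":-1}]' 15
python3 -m crank '[{"turn":[0,0,0],"slide":[0,-0.04,0],"fingers":-1},{"turn":[0,0,0],"slide":[0,-0.04,0],"fingers":-1},{"turn":[0,0,0],"slide":[0,-0.04,0],"fingers":-1},{"turn":[0,0,0],"slide":[0,-0.04,0],"fingers":-1}]' 15
python3 - <<'E'
from h import *
im=save('wrist','w13.png')
print(to_rows([.6251,-.1172,.05],9.5))
E
```

```text
t: 20.25
eef_pos: [0.6032, -0.1163, 0.0961]
ee_rot: [3.14, -0.0, -1.402]
force: [1.0, -1.0, 0.3]
width: 0.0146
t: 20.58
eef_pos: [0.6192, -0.1137, 0.0961]
ee_rot: [3.139, 0.001, -1.403]
force: [-0.0, -0.9, -0.5]
width: 0.0144
[[0.0086, -0.0107, 0.0934], [0.0003, 0.0001, 0.0003], ('deg', [0.1, 0.0, 0.1])]
```

View pics/w13.png

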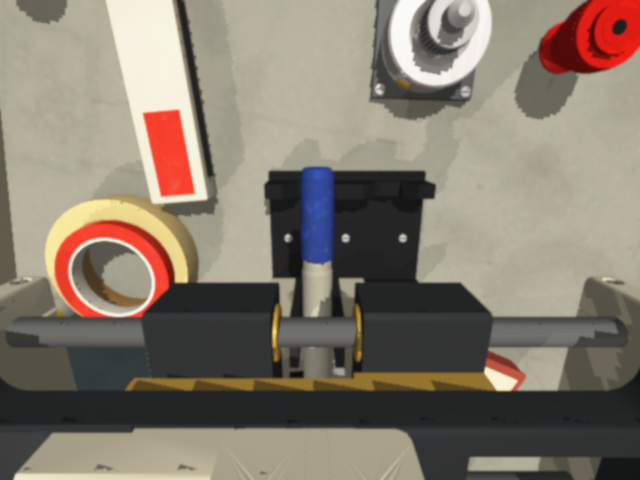

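```bash
python3 -m crank '[{"turn":[0,0,0],"slide":[0.008,-0.011,0],"fingers":-1},{"turn":[0,0,0],"slide":[0.008,-0.011,0.02],"fingers":-1},{"turn":[0,0,0],"slide":[0.008,-0.011,0.06],"fingers":-1},{"turn":[0,0,0],"slide":[0.008,-0.011,0.09],"fingers":-1},{"turn":[0,0,0],"slide":[0.008,-0.011,0.1],"fingers":-1}]' 15
python3 -c "
from h import *
print(to_rows([.6251,-.1172,.0185],9.5))"

```

```text
t: 21.05
eef_pos: [0.6248, -0.1169, 0.045]
ee_rot: [3.138, 0.001, -1.404]
force: [-0.0, 0.5, -0.6]
width: 0.0143
[[0.0007, -0.0006, 0.053], [0.0005, 0.0001, 0.0002], ('deg', [0.2, 0.0, 0.1])]
```

```bash
python3 -m crank '[{"turn":[0,0,0],"slide":[0,0,0.015],"fingers":-1},{"turn":[0,0,0],"slide":[0,0,0.03],"fingers":-1},{"turn":[0,0,0],"slide":[0,0,0.042],"fingers":-1},{"turn":[0,0,0],"slide":[0,0,0.05],"fingers":-1},{"turn":[0,0,0],"slide":[0,0,0.05],"fingers":-1}]' 15

```

```text
t: 21.47
eef_pos: [0.6264, -0.1167, 0.022]
ee_rot: [3.141, 0.0, -1.403]
force: [0.1, 0.8, -0.5]
width: 0.0145
```

```bash
python3 -m crank '[{"turn":[0,0,0],"slide":[0,0.002,0.004],"fingers":-1},{"turn":[0,0,0],"slide":[0,0.002,0.008],"fingers":-1},{"turn":[0,0,0],"slide":[0,0.002,0.009],"fingers":-1}]' 15

```

```text
t: 21.72
eef_pos: [0.6258, -0.1168, 0.0183]
ee_rot: [-3.141, 0.0, -1.403]
force: [-0.4, 0.3, -0.2]
width: 0.0145
```

```bash
python3 -m crank '[{"turn":[0,0,0],"slide":[0,0.001,0.003],"fingers":-1},{"turn":[0,0,0],"slide":[0,0.001,0.003],"fingers":-0.3},{"turn":[0,0,0],"slide":[0,0.001,0.003],"fingers":-0.3},{"turn":[0,0,0],"slide":[0,0.001,0.003],"fingers":-0.3},{"turn":[0,0,0],"slide":[0,0.001,0.003],"fingers":-0.3}]' 15
python3 -m crank '[{"turn":[0,0,0],"slide":[0,0,-0.03],"fingers":-0.3},{"turn":[0,0,0],"slide":[0,0,-0.09],"fingers":-0.3},{"turn":[0,0,0],"slide":[0,0,-0.17],"fingers":0.2},{"turn":[0,0,0],"slide":[0,0,-0.24],"fingers":0.2},{"turn":[0,0,0],"slide":[0,0,-0.24],"fingers":0.2}]' 15
python3 - <<'E'
from h import *
im=save('wrist','w14.png')
print(to_rows([.44,.165,.13],0))
E
```

```text
t: 22.13
eef_pos: [0.6254, -0.1169, 0.0169]
ee_rot: [-3.141, -0.0, -1.403]
force: [-0.4, -0.1, 0.6]
width: 0.0298
t: 22.55
eef_pos: [0.6296, -0.1173, 0.1452]
ee_rot: [-3.13, -0.003, -1.401]
force: [1.3, -1.2, 1.6]
width: 0.0452
[[-0.6191, 0.2765, 0.0204], [-0.0014, -0.0001, 0.0268], ('deg', [-0.5, -0.0, 9.7])]
```

View pics/w14.png

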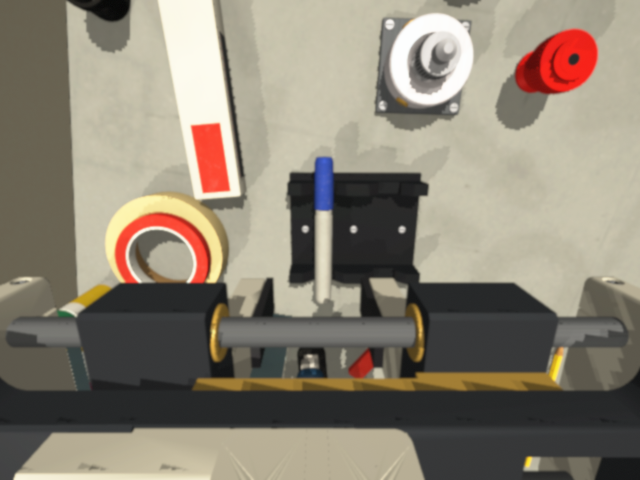

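```bash
python3 -m crank '[{"turn":[0,0,0.02],"slide":[0,0.36,0],"fingers":0.2},{"turn":[0,0,0.025],"slide":[-0.04,0.36,0],"fingers":0.2},{"turn":[0,0,0.025],"slide":[-0.1,0.34,0],"fingers":0.2},{"turn":[0,0,0.025],"slide":[-0.2,0.33,0],"fingers":0.2},{"turn":[0,0,0.025],"slide":[-0.25,0.32,0],"fingers":0.2}]' 15
python3 -c "
from h import *
print(to_rows([.44,.165,.12],-1))"

```

```text
t: 23.02
eef_pos: [0.454, -0.0443, 0.1359]
ee_rot: [3.14, -0.0, -1.564]
force: [1.8, 0.8, -0.7]
width: 0.0526
[[-0.4189, 0.0249, 0.0319], [0.0003, -0.0, 0.0039], ('deg', [0.1, -0.0, 1.4])]
```

```bash
python3 -m crank '[{"turn":[0,0,0.004],"slide":[-0.42,0.025,0],"fingers":0.2},{"turn":[0,0,0.004],"slide":[-0.42,0.025,0],"fingers":0.2},{"turn":[0,0,0.004],"slide":[-0.42,0.025,0.03],"fingers":0.2},{"turn":[0,0,0.004],"slide":[-0.42,0.025,0.04],"fingers":0.2},{"turn":[0,0,0.004],"slide":[-0.42,0.025,0.04],"fingers":0.2}]' 15
python3 - <<'E'
from h import *
import json
c=get_calibration('wrist');json.dump({k:np.array(v).tolist() for k,v in c.items()},open('w15.json','w'))
im=save('wrist','w15.png')
print(to_rows([.441,.165,.06],-1),[proj(c,[.441,.165+d,.008]) for d in(-.066,0,.066)])
E
```

```text
t: 23.43
eef_pos: [0.4423, 0.1649, 0.1172]
ee_rot: [-3.141, 0.001, -1.585]
force: [0.9, -0.4, 0.4]
width: 0.0528
[[0.0107, 0.0039, 0.1123], [-0.0002, 0.0002, 0.0009], ('deg', [-0.1, 0.1, 0.3])] [array([317.35053855, 157.10262797]), array([318.48426408, 237.65279714]), array([319.47381183, 307.95926656])]
```

View pics/w15.png

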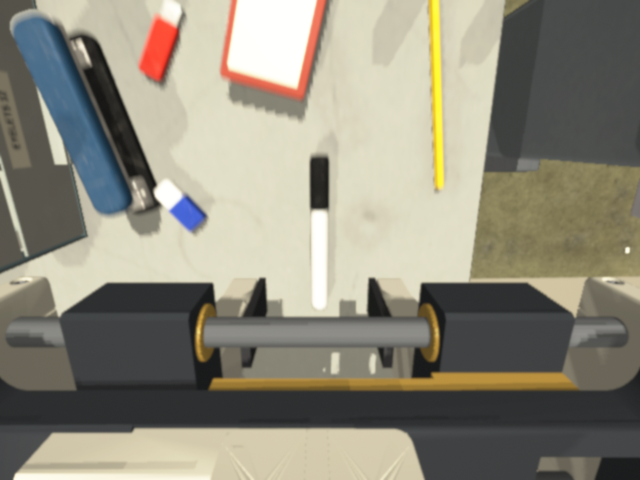

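```bash
python3 -m crank '[{"turn":[0,0,0],"slide":[0,0.001,0.06],"fingers":0.2},{"turn":[0,0,0],"slide":[0,0.001,0.12],"fingers":0.2},{"turn":[0,0,0],"slide":[0,0.001,0.17],"fingers":0.2},{"turn":[0,0,0],"slide":[0,0.001,0.2],"fingers":0.2},{"turn":[0,0,0],"slide":[0,0.001,0.21],"fingers":0.2}]' 15
python3 -c "
from h import *
print(to_rows([.4412,.165,.004],-1))"

```

```text
t: 23.9
eef_pos: [0.4408, 0.1615, 0.0096]
ee_rot: [3.138, -0.003, -1.585]
force: [-0.4, 0.3, -0.2]
width: 0.053
[[-0.007, -0.0007, 0.0112], [0.0006, -0.0005, 0.0005], ('deg', [0.2, -0.2, 0.2])]
```

```bash
python3 -m crank '[{"turn":[0,0,0],"slide":[-0.004,0,0.008],"fingers":0},{"turn":[0,0,0],"slide":[-0.004,0,0.011],"fingers":-0.3},{"turn":[0,0,0],"slide":[-0.004,0,0.011],"fingers":-0.3},{"turn":[0,0,0],"slide":[-0.004,0,0.011],"fingers":-1},{"turn":[0,0,0],"slide":[-0.004,0,0.011],"fingers":-1}]' 15
python3 -m crank '[{"turn":[0,0,0],"slide":[0,0,0],"fingers":-1},{"turn":[0,0,0],"slide":[0,0,0],"fingers":-1},{"turn":[0,0,0],"slide":[0,0,0],"fingers":-1},{"turn":[0,0,0],"slide":[0,0,0],"fingers":-1}]' 15

```

```text
t: 24.32
eef_pos: [0.4431, 0.1653, 0.0078]
ee_rot: [-3.14, 0.001, -1.585]
force: [-0.4, 0.7, 0.8]
width: 0.0247
t: 24.65
eef_pos: [0.4429, 0.1652, 0.0074]
ee_rot: [-3.141, 0.001, -1.585]
force: [-2.1, 0.6, 6.9]
width: 0.0137
```

```bash
python3 -m crank '[{"turn":[0,0,0],"slide":[0,0,0],"fingers":-0.4},{"turn":[0,0,0],"slide":[0,0.003,0],"fingers":-0.4},{"turn":[0,0,0],"slide":[0,0.003,0.004],"fingers":-0.4},{"turn":[0,0,0],"slide":[0,0.003,0.008],"fingers":-0.4},{"turn":[0,0,0],"slide":[0,0.003,0.009],"fingers":-0.4}]' 12
python3 -m crank '[{"turn":[0,0,0],"slide":[0,0,0],"fingers":-0.4},{"turn":[0,0,0],"slide":[0,0,0],"fingers":-1},{"turn":[0,0,0],"slide":[0,0,0],"fingers":-1},{"turn":[0,0,0],"slide":[0,0,0],"fingers":-1},{"turn":[0,0,0],"slide":[0,0,0],"fingers":-1}]' 15

```

```text
t: 25.07
eef_pos: [0.4409, 0.1648, 0.0019]
ee_rot: [3.141, -0.0, -1.585]
force: [-0.8, 0.3, 0.6]
width: 0.0258
t: 25.48
eef_pos: [0.4411, 0.165, 0.0024]
ee_rot: [-3.142, 0.0, -1.585]
force: [-0.1, -0.1, -0.4]
width: 0.0143
```

Gripped. Lifting, then moving back to the near notch at (0.570, -0.126).

```bash
python3 -m crank '[{"turn":[0,0,0],"slide":[0,0,-0.04],"fingers":-1},{"turn":[0,0,0],"slide":[0,0,-0.1],"fingers":-1},{"turn":[0,0,0],"slide":[0,0,-0.16],"fingers":-1},{"turn":[0,0,0],"slide":[0.05,0,-0.2],"fingers":-1},{"turn":[0,0,0],"slide":[0.12,0,-0.2],"fingers":-1}]' 15
python3 -c "
from h import *
print(to_rows([.57,-.1262,.1],9.5))"

```

```text
t: 25.9
eef_pos: [0.4433, 0.1075, 0.1067]
ee_rot: [-3.134, 0.004, -1.581]
force: [0.7, -0.7, -0.3]
width: 0.0145
[[0.4648, -0.2581, 0.0133], [-0.0012, 0.0006, -0.028], ('deg', [-0.4, 0.2, -10.1])]
```

```bash
python3 -m crank '[{"turn":[0,0,0],"slide":[0.2,0,0],"fingers":-1},{"turn":[0,0,-0.01],"slide":[0.2,0,0],"fingers":-1},{"turn":[0,0,-0.028],"slide":[0.26,-0.03,0],"fingers":-1},{"turn":[0,0,-0.028],"slide":[0.32,-0.08,0],"fingers":-1},{"turn":[0,0,-0.028],"slide":[0.38,-0.13,0],"fingers":-1}]' 15
python3 -c "
from h import *
print(to_rows([.57,-.1262,.1],9.5))"

```

```text
t: 26.32
eef_pos: [0.4977, -0.0819, 0.103]
ee_rot: [-3.141, 0.0, -1.407]
force: [1.9, 1.5, 0.2]
width: 0.0146
[[0.111, -0.1282, 0.0061], [-0.0002, 0.0, -0.0003], ('deg', [-0.1, 0.0, -0.1])]
```

```bash
python3 -m crank '[{"turn":[0,0,0],"slide":[0.06,-0.06,0],"fingers":-1},{"turn":[0,0,0],"slide":[0.108,-0.11,0.02],"fingers":-1},{"turn":[0,0,0],"slide":[0.108,-0.126,0.04],"fingers":-1},{"turn":[0,0,0],"slide":[0.108,-0.126,0.04],"fingers":-1},{"turn":[0,0,0],"slide":[0.108,-0.126,0.04],"fingers":-1}]' 15
python3 - <<'E'
from h import *
im=save('wrist','w16.png')
print(to_rows([.57,-.1262,.05],9.5))
E
```

```text
t: 26.73
eef_pos: [0.5679, -0.1235, 0.0811]
ee_rot: [3.139, 0.0, -1.41]
force: [0.3, 0.2, -0.2]
width: 0.0144
[[0.0068, -0.0032, 0.0639], [0.0002, 0.0, -0.0007], ('deg', [0.1, 0.0, -0.2])]
```

View pics/w16.png

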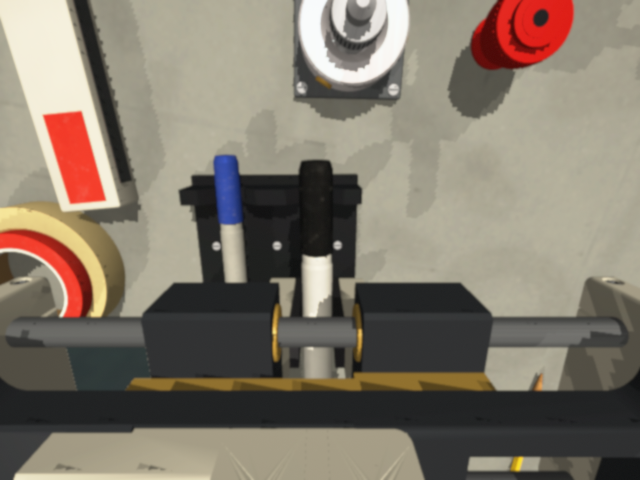

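```bash
python3 -m crank '[{"turn":[0,0,0],"slide":[0.006,-0.003,0.01],"fingers":-1},{"turn":[0,0,0],"slide":[0.006,-0.003,0.03],"fingers":-1},{"turn":[0,0,0],"slide":[0.006,-0.003,0.06],"fingers":-1},{"turn":[0,0,0],"slide":[0.006,-0.003,0.085],"fingers":-1},{"turn":[0,0,0],"slide":[0.006,-0.003,0.1],"fingers":-1}]' 15
python3 -c "
from h import *
print(to_rows([.57,-.1262,.0175],9.5))"

```

```text
t: 27.2
eef_pos: [0.5697, -0.1253, 0.0311]
ee_rot: [3.141, 0.0, -1.409]
force: [-0.1, 0.0, -0.7]
width: 0.0145
[[0.0018, -0.0004, 0.0271], [0.0002, 0.0001, -0.0006], ('deg', [0.1, 0.0, -0.2])]
```

```bash
python3 -m crank '[{"turn":[0,0,0],"slide":[0,0,0.01],"fingers":-1},{"turn":[0,0,0],"slide":[0,0,0.02],"fingers":-1},{"turn":[0,0,0],"slide":[0,0,0.025],"fingers":-1},{"turn":[0,0,0],"slide":[0,0,0.025],"fingers":-1}]' 15

```

```text
t: 27.53
eef_pos: [0.5706, -0.1258, 0.0196]
ee_rot: [3.141, -0.0, -1.409]
force: [-0.3, 0.4, -0.3]
width: 0.0141
```

```bash
python3 -m crank '[{"turn":[0,0,0],"slide":[0,0.001,0.006],"fingers":-1},{"turn":[0,0,0],"slide":[0,0.001,0.006],"fingers":-1},{"turn":[0,0,0],"slide":[0,0.001,0.006],"fingers":-0.4},{"turn":[0,0,0],"slide":[0,0.001,0.006],"fingers":-0.4},{"turn":[0,0,0],"slide":[0,0.001,0.006],"fingers":-0.4}]' 15
python3 -m crank '[{"turn":[0,0,0],"slide":[0,0,0],"fingers":-0.4},{"turn":[0,0,0],"slide":[0,0,-0.03],"fingers":-0.4},{"turn":[0,0,0],"slide":[0,0,-0.09],"fingers":-0.4},{"turn":[0,0,0],"slide":[0,0,-0.17],"fingers":0.2},{"turn":[0,0,0],"slide":[0,0,-0.24],"fingers":0.2}]' 15
python3 - <<'E'
from h import *
im=save('wrist','w17.png')
print(to_rows([.467,.004,.12],-14.8))
E
```

```text
t: 27.95
eef_pos: [0.5705, -0.1259, 0.0171]
ee_rot: [-3.141, -0.0, -1.409]
force: [-0.6, -0.1, -0.3]
width: 0.025
t: 28.37
eef_pos: [0.57, -0.126, 0.1385]
ee_rot: [3.141, -0.0, -1.409]
force: [1.3, -0.1, 0.3]
width: 0.0346
[[-0.2925, 0.1695, 0.0503], [-0.0017, -0.0002, 0.0671], ('deg', [-0.6, -0.1, 24.2])]
```

View pics/w17.png

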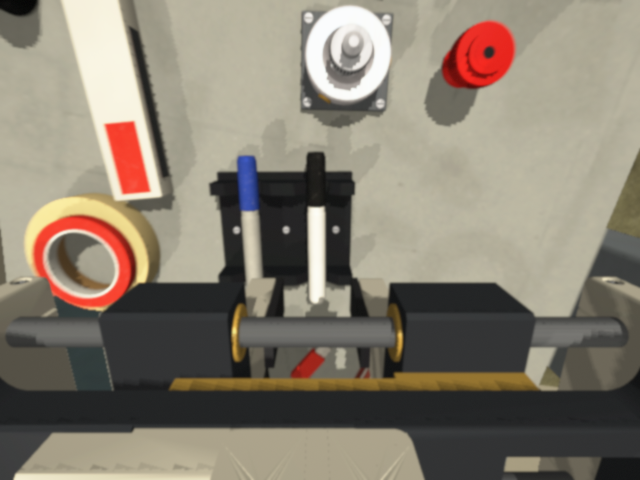

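```bash
python3 -m crank '[{"turn":[0,0,0.067],"slide":[-0.08,0.1,0],"fingers":1},{"turn":[0,0,0.067],"slide":[-0.15,0.17,0],"fingers":1},{"turn":[0,0,0.067],"slide":[-0.22,0.17,0.02],"fingers":1},{"turn":[0,0,0.067],"slide":[-0.29,0.17,0.04],"fingers":1},{"turn":[0,0,0.067],"slide":[-0.29,0.17,0.04],"fingers":1}]' 15
python3 -m crank '[{"turn":[0,0,0],"slide":[0,0,0],"fingers":1},{"turn":[0,0,0],"slide":[0,0,0],"fingers":1},{"turn":[0,0,0],"slide":[0,0,0],"fingers":1}]' 15
python3 - <<'E'
from h import *
import json
c=get_calibration('wrist');json.dump({k:np.array(v).tolist() for k,v in c.items()},open('w18.json','w'))
im=save('wrist','w18.png')
print(to_rows([.467,.004,.12],-14.8))
E
```

```text
t: 28.83
eef_pos: [0.461, 0.0055, 0.1167]
ee_rot: [-3.141, 0.001, -1.835]
force: [-0.5, -0.0, 0.2]
width: 0.0714
t: 29.08
eef_pos: [0.4634, 0.0036, 0.1172]
ee_rot: [-3.141, 0.0, -1.829]
force: [-0.1, -0.4, 0.5]
width: 0.0866
[[-0.0033, -0.0064, -0.0058], [-0.0001, 0.0, -0.0002], ('deg', [-0.0, 0.0, -0.1])]
```

View pics/w18.png

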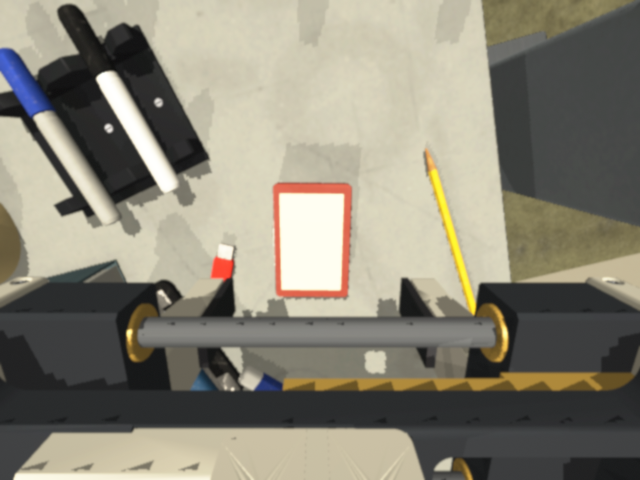

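```bash
python3 - <<'E'
from h import *
import json
w=json.load(open('w18.json'))
C=[onz(w,p,.022) for p in [(275,183.5),(351,183.5),(348.5,297.5),(274,297.5)]]
m=np.mean(C,0);d=(C[3]+C[2]-C[0]-C[1])/2;print(m,np.linalg.norm(d),np.linalg.norm(C[1]-C[0]),np.degrees(np.arctan2(-d[0],d[1])))
c=get_calibration('top')
# height check: near-right corner & others from both views
o=lambda a:(np.array(a)+.5)/4.2-.5+np.array([270,140])
print('tri', [np.round(tri([(w,a),(c,o(b))]),4).tolist() for a,b in [((274,297.5),(92,360)),((275,183.5),(265,405)),((351,183.5),(240,516)),((348.5,297.5),(63,470))]])
print(to_rows([.467,.0045,.05],-14.4))
E
```

```text
[0.4677301  0.00327652 0.022     ] 0.09567235110558366 0.057857596211694784 -15.924064956921837
tri [[0.5088, 0.0407, 0.0251], [0.4854, -0.0477, 0.0005], [0.4267, -0.0341, 0.0153], [0.4508, 0.0564, 0.0238]]
[[-0.0042, -0.0061, 0.1342], [-0.0001, 0.0, -0.0013], ('deg', [-0.0, 0.0, -0.5])]
```

```bash
python3 -m crank '[{"turn":[0,0,0.0015],"slide":[-0.002,-0.007,0.03],"fingers":1},{"turn":[0,0,0.0015],"slide":[-0.002,-0.007,0.08],"fingers":1},{"turn":[0,0,0.0015],"slide":[-0.002,-0.007,0.14],"fingers":1},{"turn":[0,0,0.0015],"slide":[-0.002,-0.007,0.19],"fingers":1},{"turn":[0,0,0.0015],"slide":[-0.002,-0.007,0.215],"fingers":1}]' 20
python3 -c "
from h import *
print(to_rows([.4675,.0037,.004],-15.3))"

```

```text
t: 29.55
eef_pos: [0.4656, 0.0021, 0.0068]
ee_rot: [3.139, -0.002, -1.842]
force: [0.4, 0.0, 0.7]
width: 0.0877
[[-0.0042, -0.0028, 0.0055], [0.0004, -0.0003, -0.0006], ('deg', [0.1, -0.1, -0.2])]
```

```bash
python3 -m crank '[{"turn":[0,0,0],"slide":[-0.002,-0.003,0.008],"fingers":-1},{"turn":[0,0,0],"slide":[-0.002,-0.003,0.008],"fingers":-1},{"turn":[0,0,0],"slide":[-0.002,-0.003,0.008],"fingers":-1},{"turn":[0,0,0],"slide":[-0.002,-0.003,0.008],"fingers":-1},{"turn":[0,0,0],"slide":[-0.002,-0.003,0.008],"fingers":-1}]' 20
python3 -m crank '[{"turn":[0,0,0],"slide":[0,0,0],"fingers":-1},{"turn":[0,0,0],"slide":[0,0,0],"fingers":-1},{"turn":[0,0,0],"slide":[0,0,0],"fingers":-1}]' 20

```

```text
t: 29.97
eef_pos: [0.4692, 0.0043, 0.0064]
ee_rot: [-3.14, 0.001, -1.84]
force: [0.1, -0.8, 0.3]
width: 0.0603
t: 30.22
eef_pos: [0.4692, 0.0044, 0.0063]
ee_rot: [-3.14, 0.001, -1.839]
force: [-0.1, -1.9, 7.1]
width: 0.0602
```

```bash
python3 -m crank '[{"turn":[0,0,0],"slide":[0,0,-0.02],"fingers":-1},{"turn":[0,0,0],"slide":[0,0,-0.08],"fingers":-1},{"turn":[0,0,0],"slide":[0,0,-0.15],"fingers":-1},{"turn":[0,0,0],"slide":[0,0,-0.22],"fingers":-1},{"turn":[0,0,0],"slide":[0,0,-0.26],"fingers":-1}]' 20
python3 - <<'E'
from h import *
im=save('wrist','w19.png')
s=get_state();print(s['force'],s['width'],to_rows([.47,.27,.14],9.2))
E
```

```text
t: 30.63
eef_pos: [0.4695, 0.0045, 0.1392]
ee_rot: [-3.138, 0.002, -1.839]
force: [1.8, 0.7, -0.5]
width: 0.0602
[1.48811359 0.99687052 3.78013083] 0.060332564040814184 [[-0.5106, 0.1423, 0.005], [-0.0013, 0.0004, -0.0681], ('deg', [-0.5, 0.2, -24.5])]
```

View pics/w19.png

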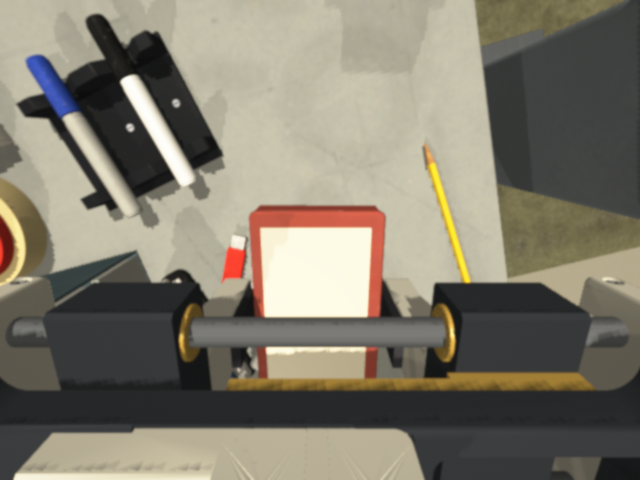

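```bash
python3 -m crank '[{"turn":[0,0,-0.068],"slide":[-0.08,0.023,0],"fingers":-1},{"turn":[0,0,-0.068],"slide":[-0.16,0.045,0],"fingers":-1},{"turn":[0,0,-0.068],"slide":[-0.24,0.068,0],"fingers":-1},{"turn":[0,0,-0.068],"slide":[-0.32,0.09,0],"fingers":-1},{"turn":[0,0,-0.068],"slide":[-0.4,0.113,0],"fingers":-1}]' 20
python3 -c "
from h import *
print(to_rows([.562,.318,.14],9.2))"

```

```text
t: 31.1
eef_pos: [0.4663, 0.2138, 0.1355]
ee_rot: [-3.141, 0.001, -1.409]
force: [1.5, -0.9, -0.8]
width: 0.0605
[[-0.1747, -0.2225, -0.0089], [-0.0001, 0.0001, 0.0003], ('deg', [-0.0, 0.0, 0.1])]
```

```bash
python3 -m crank '[{"turn":[0,0,0],"slide":[-0.08,-0.02,0],"fingers":-1},{"turn":[0,0,0],"slide":[-0.15,-0.06,0],"fingers":-1},{"turn":[0,0,0],"slide":[-0.17,-0.13,0],"fingers":-1},{"turn":[0,0,0],"slide":[-0.17,-0.2,0],"fingers":-1},{"turn":[0,0,0],"slide":[-0.17,-0.22,0],"fingers":-1}]' 20
python3 -m crank '[{"turn":[0,0,0],"slide":[0,0,0],"fingers":-1},{"turn":[0,0,0],"slide":[0,0,0],"fingers":-1}]' 20
python3 - <<'E'
from h import *
import json
c=get_calibration('wrist');json.dump({k:np.array(v).tolist() for k,v in c.items()},open('w20.json','w'))
im=save('wrist','w20.png')
s=get_state();print(s['eef_pos'],s['ee_rot'])
E
```

```text
t: 31.52
eef_pos: [0.5653, 0.3153, 0.1343]
ee_rot: [-3.141, -0.0, -1.41]
force: [0.6, -0.4, 0.2]
width: 0.0604
t: 31.68
eef_pos: [0.5617, 0.3128, 0.1341]
ee_rot: [3.14, -0.001, -1.413]
force: [-0.4, 0.1, -0.4]
width: 0.0605
[0.56128947 0.31261284 0.13456453] [ 3.13998824e+00 -5.51283156e-04 -1.41298097e+00]
```

View pics/w20.png

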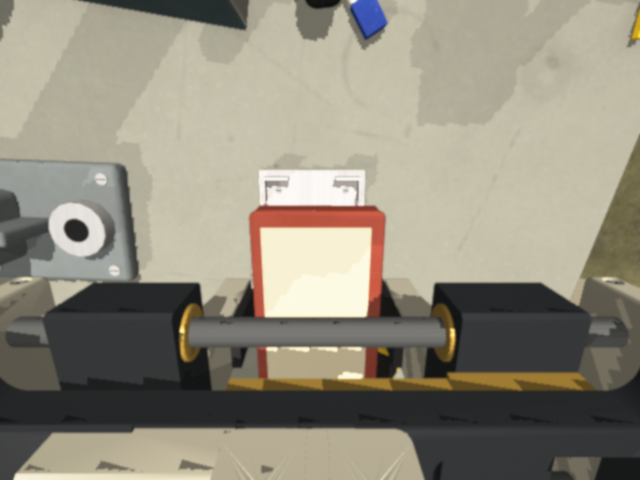

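```bash
python3 - <<'E'
from h import *
import json
w=json.load(open('w20.json'))
a,b=[onz(w,p,.004) for p in [(259,170),(365.5,170)]]
print(a,b,np.linalg.norm(a-b)); d=(a-b)/np.linalg.norm(a-b); yaw=np.arctan2(d[1],d[0]); y=np.array([-d[1],d[0],0])
print(np.degrees(yaw),'centre',(a+b)/2+y*.0625)
# tin near edge with tool: top edge z = tcp-.0063+.022
s=get_state();zt=s['eef_pos'][2]-.0063+.022
t1,t2=[onz(w,p,zt) for p in [(250,212),(385,212)]];print(t1,t2,np.linalg.norm(t1-t2)); print('tin centre',(t1+t2)/2+np.array([-np.sin(np.radians(9.05)),np.cos(np.radians(9.05)),0])*.0475, 'tcp',s['eef_pos'])
E
```

```text
[0.61864459 0.26675459 0.004     ] [0.52855291 0.25255612 0.004     ] 0.09120366446999048
8.956162287983124 centre [0.56386883 0.32139334 0.004     ]
[0.59818349 0.26923373 0.15026453] [0.5397944  0.26005082 0.15026453] 0.059106781726220685
tin centre [0.56151737 0.31155097 0.15026453] tcp [0.56128947 0.31261284 0.13456453]
```

```bash
python3 -c "
from h import *
print(to_rows([.564,.3233,.05],9.1))"
python3 -m crank '[{"turn":[0,0,0],"slide":[-0.021,-0.008,0],"fingers":-1},{"turn":[0,0,0],"slide":[-0.021,-0.008,0.03],"fingers":-1},{"turn":[0,0,0],"slide":[-0.021,-0.008,0.08],"fingers":-1},{"turn":[0,0,0],"slide":[-0.021,-0.008,0.13],"fingers":-1},{"turn":[0,0,0],"slide":[-0.021,-0.008,0.17],"fingers":-1}]' 20
python3 -c "
from h import *
print(to_rows([.564,.3233,.0105],9.1))"
```

```text
[[-0.0203, -0.009, 0.1691], [0.0003, -0.0001, -0.0002], ('deg', [0.1, -0.0, -0.1])]
t: 32.15
eef_pos: [0.5633, 0.3244, 0.0496]
ee_rot: [3.141, 0.001, -1.412]
force: [-0.2, -0.2, -1.7]
width: 0.0608
[[0.0024, -0.0011, 0.0781], [0.0, 0.0001, -0.0], ('deg', [0.0, 0.0, -0.0])]
```

```bash
python3 -m crank '[{"turn":[0,0,0],"slide":[0.001,-0.001,0.02],"fingers":-1},{"turn":[0,0,0],"slide":[0.001,-0.001,0.04],"fingers":-1},{"turn":[0,0,0],"slide":[0.001,-0.001,0.06],"fingers":-1},{"turn":[0,0,0],"slide":[0.001,-0.001,0.07],"fingers":-1},{"turn":[0,0,0],"slide":[0.001,-0.001,0.07],"fingers":-1}]' 20
python3 -m crank '[{"turn":[0,0,0],"slide":[0,0,0],"fingers":-1},{"turn":[0,0,0],"slide":[0,0,0],"fingers":-1}]' 20
```

```text
t: 32.57
eef_pos: [0.5647, 0.3237, 0.0147]
ee_rot: [3.141, -0.0, -1.412]
force: [0.0, 0.2, -0.4]
width: 0.0605
t: 32.73
eef_pos: [0.5656, 0.3243, 0.0162]
ee_rot: [-3.14, 0.001, -1.412]
force: [0.5, -0.1, -0.9]
width: 0.0606
```

```bash
python3 -m crank '[{"turn":[0,0,0],"slide":[0.001,0.001,0.005],"fingers":-1},{"turn":[0,0,0],"slide":[0.001,0.001,0.009],"fingers":-1},{"turn":[0,0,0],"slide":[0.001,0.001,0.009],"fingers":-1},{"turn":[0,0,0],"slide":[0.001,0.001,0.009],"fingers":-1}]' 20
```

```text
t: 33.07
eef_pos: [0.5646, 0.3232, 0.0109]
ee_rot: [3.142, 0.0, -1.412]
force: [-0.3, 1.0, -0.4]
width: 0.0602
```

```bash
python3 -m crank '[{"turn":[0,0,0],"slide":[0,0,0.001],"fingers":0.75},{"turn":[0,0,0],"slide":[0,0,0.001],"fingers":0.75},{"turn":[0,0,0],"slide":[0,0,0.001],"fingers":0.75},{"turn":[0,0,0],"slide":[0,0,0.001],"fingers":0.75},{"turn":[0,0,0],"slide":[0,0,0.001],"fingers":0.75}]' 20
python3 -m crank '[{"turn":[0,0,0],"slide":[0,0,-0.02],"fingers":0.75},{"turn":[0,0,0],"slide":[0,0,-0.08],"fingers":0.75},{"turn":[0,0,0],"slide":[0,0,-0.15],"fingers":0.75},{"turn":[0,0,0],"slide":[0,0,-0.22],"fingers":0.75},{"turn":[0,0,0],"slide":[0,0,-0.28],"fingers":0.75}]' 20
python3 - <<'E'
from h import *
save('wrist','w21.png');im=save('top','top1.png')
cv2.imwrite('pics/top1a.png',cv2.resize(im[130:310,300:540,::-1],None,fx=3.3,fy=3.3,interpolation=cv2.INTER_CUBIC))
E
```

```text
t: 33.48
eef_pos: [0.5647, 0.3233, 0.0105]
ee_rot: [-3.141, 0.0, -1.412]
force: [1.2, 0.4, -0.7]
width: 0.0768
t: 33.9
eef_pos: [0.565, 0.3234, 0.1537]
ee_rot: [-3.14, 0.001, -1.412]
force: [1.0, 1.4, -0.1]
width: 0.0768
```

View pics/w21.png

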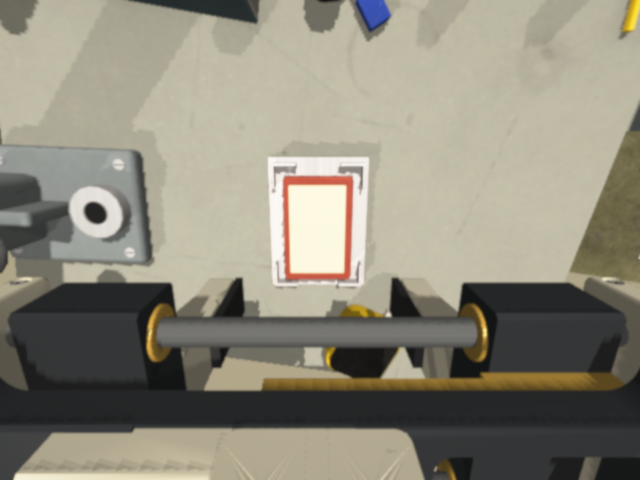

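View pics/top1a.png

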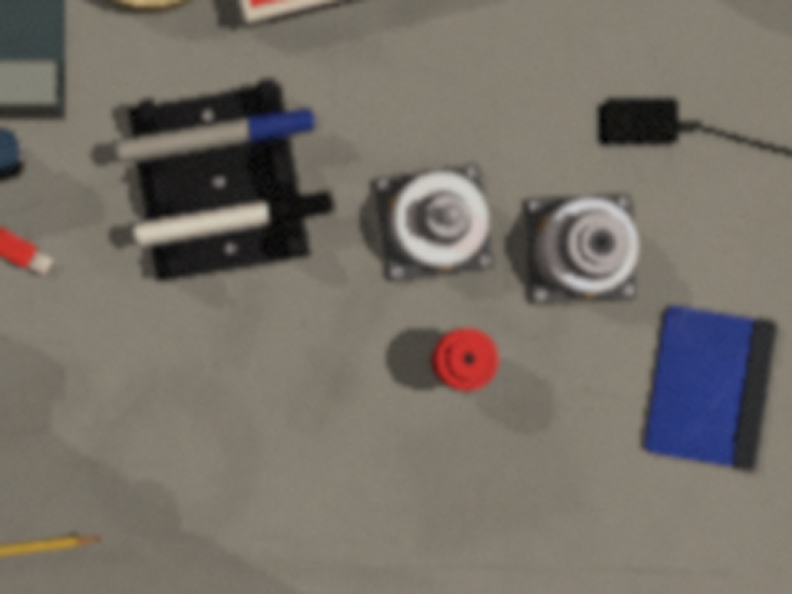

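```bash
python3 - <<'E'
import cv2
im=cv2.imread('pics/w21.png')
cv2.imwrite('pics/w21a.png',cv2.resize(im[145:300,250:390],None,fx=3.8,fy=3.8,interpolation=cv2.INTER_CUBIC))
E
```

```text
(no output)
```

View pics/w21a.png

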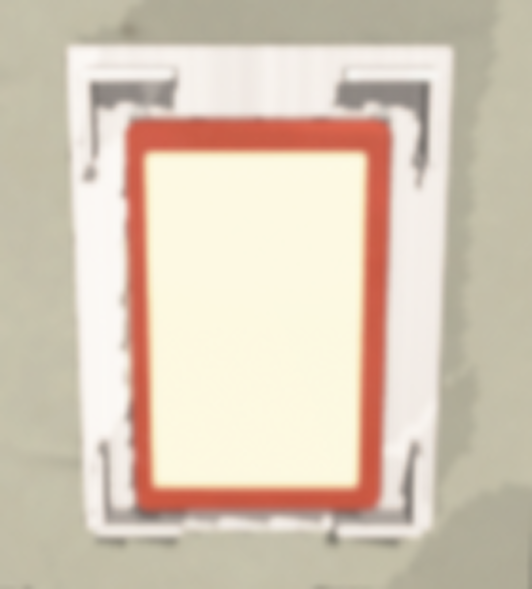

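```bash
python3 - <<'E'
from h import *
w=get_calibration('wrist')
f=lambda p:(np.array(p)+.5)/3.8-.5+np.array([250,145])
T=[onz(w,f(p),.026) for p in [(128,120),(391,120),(380,507),(138,508)]]
P=[onz(w,f(p),.004) for p in [(67,46),(453,46),(433,530),(88,530)]]
t=np.mean(T,0);p=np.mean(P,0);print(t,p)
for Q in(T,P): print(np.linalg.norm(Q[0]-Q[1]),np.linalg.norm(Q[3]-Q[2]),np.linalg.norm(Q[0]-Q[3]),np.linalg.norm(Q[1]-Q[2]))
a=np.radians(9.1);d=t-p;print('dx',d[0]*np.cos(a)+d[1]*np.sin(a),'dy',-d[0]*np.sin(a)+d[1]*np.cos(a))
E
```

```text
[0.5676395  0.32509281 0.026     ] [0.56744881 0.32559081 0.004     ]
0.059888227053307014 0.06047348107629003 0.09593204209188369 0.095482239161007
0.0929940975088212 0.0932808737253618 0.12736090368010264 0.12702215115461554
dx 0.00010951838982158646 dy -0.0005218918468675539
```

```bash
python3 -m crank '[{"turn":[0,0,0],"slide":[0,0,0],"fingers":0.75},{"turn":[0,0,0],"slide":[0,0,0],"fingers":0.75},{"turn":[0,0,0],"slide":[0,0,0],"fingers":0.75}]'; python3 -c "
from station import job_done
print(job_done())"
```

```text
t: 34.25
eef_pos: [0.564, 0.3228, 0.1493]
ee_rot: [3.14, -0.001, -1.412]
force: [-0.3, 0.1, -0.6]
width: 0.0768
the job is handed in; nothing more can be done
None
```

The whole kit is put away in the order asked. I handed the job in at t ≈ 34.3 s, with the gripper open and raised clear of everything.

- **Die:** it is home in the wide socket. A check push with shut fingers met its top at 52.2 mm; fully home is 52 mm.
- **Punch:** it snapped into the narrow socket and stopped with the tool at 34.7 mm, against 34.8 mm expected. I did not repeat the push from above for it; the wrist picture afterwards agreed.
- **Markers:** marker b (grey, blue cap) is in the far notch and marker a (white, black cap) in the near notch. Both lie across both rails, parallel to each other and to the rest in the top view.
- **Tin:** it lies level inside the brackets, with its centre about 0.5 mm from the bay's centre.

**Failed or disagreed:**
- The die slipped about 3.5 mm in the grip as I lifted it. Seating it then reached about 28 N, and the check push about 37 N. Both are above the 24 N given for the socket, but nothing moved.
- Each marker was first gripped too high and had to be gripped again.
- Camera estimates of the same points differed by 1 to 2 mm. Several two-view height estimates were further off: about 5 mm on the socket rims, and up to about 20 mm on one tin corner. For those I used the heights in your text, and the contacts agreed with them.

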